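Hang the tacky palette on the drying bar

ROBOT

A 6-joint arm with a two-finger parallel gripper is mounted at the origin on the work surface. World frame = base frame: x ahead of the robot, y to its left, z up, the work surface at z = 0. Lengths are in m, angles in rad, forces in N, time in s.
With the tool pointing down it reaches from about 0.275 to 0.975 m from the base axis. Payload 8.4 kg.
Tool frame: the origin (TCP) lies midway between the tips of the shut fingers; the grasp point (between the pads) lies bot.grip_point_offset behind it (bot.grip_point_offset is the distance from the TCP to the grasp point, in m); z points along the fingers, y is the line along which they close (so a half turn about z gives the same grasp; the last joint's range is limited). The gripper opens to 92 mm and grips with 3 to 60 N. Pads are 20 mm wide; open, the fingers measure 128 mm over their backs; the gripper's body (75 mm by 189 mm) begins 69 mm behind the grasp point.
Start: joints at [-1.146, 0.353, 1.633, -0, 1.155, -0.002], TCP at [0.259, -0.569, 0.215] pointing down, gripper open.
Joint ranges: [-2.63, 2.63], [-0.92, 2.1], [0.06, 2.66], [-1.3, 4.44], [0, 2.69], [-3.02, 3.02]. Speed limits (rad/s): [2.22, 2.22, 2.79, 3.14, 3.14, 3.14].

INTERFACE

Orientations are given as a unit quaternion [w, x, y, z].
In Python, from workcell import bot, vision gives the robot as it stands. The module is installed in compiled form; this text tells all that it offers.
- The arm moves only by the shell command python3 -m jog 'ROWS' [FORCE]. ROWS is JSON, a list of rows, each an object of numbers: "tx", "ty", "tz": the shift along the tool's x, y, z in units of 750 mm (1.0 is 750 mm); "wx", "wy", "wz": the turn, a rotation vector about the tool's x, y, z in units of 180 degrees (1.0 is 180 degrees); "jaw": the closure in counts, from 0 (fully open) to 255 (shut). A call has exactly 8 rows; each row shifts and turns the commanded pose from where the row before left it, along the tool's axes as they then stand; what a row does not reach is not made up. A row lasts 1/8 s, in which the tool goes at most 62.5 mm and 10.7 degrees, less where a joint would pass 70% of its speed; a pose out of reach is approached as far as the arm can. A call with a number of a shift or a turn outside -1 to 1 is refused whole. A call with a gripper value outside its range is refused whole. The fingers move at their own pace and stop on an object; FORCE is the grip in N (left out, the last holds). Time passes only in rows, so rows that do not move let the fingers close, or fill a call up. It gives the time, the measured TCP pose, the force, the opening and the grip force at its end, in the units of the state.
- bot.observe(): the state, without advancing time (a new reading comes with each control period).
- vision.read_camera(name): name is "side" or "top" or "wrist"; returns a dict with "frame" (400x640x3 uint8, red, green, blue), "K" (3x3 intrinsics, pixels), "rvec" (rotation vector, rad) and "tvec" (3), from world to camera coordinates, as OpenCV has them. Camera axes: x right, y down, z forward; pixel columns grow to the right and rows downward; lengths in m; the calibration is good to about 2 mm. A picture is of the moment at which its call begins. There is no depth.
- bot.job_done(): hands the job in; it is judged then, once.
The state is a dict: "t": time; "qpos": joint angles; "qd": joint speeds; "joint_torque": joint torques, N m; "position": TCP position; "ee_rot": TCP orientation; "contact_force": force on the tool from outside, world axes, zero at the start; "wrist_torque": the same for the moment, N m; "opening": finger opening in m; "finger_force": force on a finger pad.
Only numpy, scipy, OpenCV 4.12 (cv2) and the standard library are available. Lean on these libraries where they do the work, as an engineer would, in place of code of your own. Each camera call takes 0.05 s, during which the arm holds its last target. There are 200 camera calls.

TASK

The wooden hand palette on the grey case has just been varnished and is still tacky, so the robot itself must not touch it. Take the empty S-hook off the drying bar, pass its lower end through the hole in the palette, and hang the hook with the palette back on the bar, with the palette hanging still and its whole lower edge above the white saucer. Leave the saucer and everything else on the shelf where it stands, and let go of the hook.

Things in the scene. Friction and masses are not known exactly. Their poses are not given: they have to be found in the camera images.
- rail: Fixed drying bar: level steel bar of 12 mm diameter along the body's y axis, centre line 300 mm up, between two square posts (18 mm) at y = +-185 mm on feet 130 mm long in x, 18 mm high. Origin on the shelf under the bar's middle; x points away from the robot; turned up to 0.15 rad. It stands left or right of the robot's centre line, the case on the other side.
- bar_mid (a point): Middle of the bar, on its centre line. To hang the hook bring it from the robot's side, 35 to 45 mm higher than it hangs, until the upper tip is past the bar (hook origin 10 mm short of below the bar), then lower it; hung, the hook's origin is 67 mm below the bar's centre line. Take it off the reverse way: up 35 mm and 10 mm back, then back.
- hook: Loose S-hook, 7 mm steel rod, 161 x 57 mm, 100 g, hanging empty on the bar within 70 mm of its middle. Origin at mid-shank; the S lies in its x-z plane (z up, x away from the robot, square to the bar). Straight slanting shank from (-25, 0, 52) to (25, 0, -52) mm, with a beech grip 14 x 14 mm, 44 mm long, about its middle, two faces square to y: grip it there, closing along y.
- hook_top (a point): Hook point (0, 0, 67.5) mm, where the bar's centre line lies when hung. Upper bow: half circle of 25 mm radius (rod centre) about (0, 0, 52), from the shank over the top to a free tip at (25, 0, 52), open below on the far side. The bar lies right above the grip: a gripper leaning from the robot's side, pointing away and 30 to 45 degrees off straight down, clears it.
- hook_seat (a point): Hook point (0, 0, -73.5) mm: inner bottom of the lower bow, where a hung hole's edge rests. Lower bow: half circle of 25 mm radius (rod centre) about (0, 0, -52), from the shank under (0, 0, -77) to the free tip on the robot's side.
- hook_tip (a point): Free tip of the lower bow, hook point (-25, 0, -52) mm, pointing straight up; its rounded steel ends 3.5 mm above this point.
- case: Fixed grey carrying case, 100 mm (x, away from the robot) x 180 mm (y) x 100 mm high, flat on top. Origin at the centre of its underside; turned up to 0.2 rad.
- palette: Loose flat palette of dark wood, 120 x 80 x 4 mm, 55 to 90 g, lying on the case (underside 100 mm up), its hole end out past the case's far edge. Origin at the centre of its underside, x along its length to the hole end, z up. A hook raised under the hole lifts that end, the other end slides along the case, and it ends hanging with x up.
- palette_hole (a point): Centre of the 22 mm through hole, at half thickness: palette point (38, 0, 2) mm, 22 mm from that end and about 15 to 25 mm beyond the case's edge.
- palette_low (a point): Palette point (-60, 0, 2) mm: middle of the end opposite the hole, the lower edge once it hangs, then about 50 mm above the shelf.
- saucer: White ceramic saucer, 150 mm across, 20 mm high, 250 g, on the shelf under the bar, within 60 mm of the bar's middle. Origin at the centre of its underside.
- queen: Walnut chess queen, 38 mm across, 102 mm tall, near the middle beyond the bar and case; origin under its centre.
- car: Red plastic model armoured car with eight wheels, 130 x 64 x 69 mm, beyond the bar or the case; origin on the shelf under its centre.
- fence: Grey resin model stone fence, 150 mm long, 28 mm thick, 55 mm high, beyond the bar or the case; origin under its centre.
- pot_a: Paint pot, 34 mm across, 55 mm tall, white cap, near the robot; origin under its centre.
- pot_b: Paint pot, 34 mm across, 55 mm tall, black cap, near the robot; origin under its centre.
- dispenser: Push dispenser for acrylic bases: plywood foot 130 x 75 mm, clear upright magazine, 184 mm tall, at the left side of the shelf; origin under its centre.

How it is judged:
By the outcome, as a careful person would: the job done as asked, in the order asked, and still so for the second after the job is handed in, with the robot touching nothing.
It also fails if it takes over 64 s, if anything falls off the work surface, if the arm or the gripper's body presses on something with over 40 N, if the wrist force passes 120 N, or if a joint passes its speed limit or range.

## Working session

There is one attempt and no reset: what is moved stays moved. The work goes in short steps, Python scripts to look and compute and a shell command to move; the robot and the scene stay as the last step left them, time stands still between calls to the robot, and variables do not carry over. Pictures are saved under pics/ and viewed, at most 10 in all, crops included, and the job is handed in when it is done.

```bash
mkdir -p pics; ls; python3 - <<'E'
from workcell import bot,vision
import cv2,numpy as np
for n in("side","top"):
    c=vision.read_camera(n);cv2.imwrite(f"pics/{n}0.png",c["frame"][:,:,::-1])
    R=cv2.Rodrigues(np.array(c["rvec"]))[0];print(n,np.round(c["K"],1).tolist(),np.round(R,3).tolist(),(-R.T@np.array(c["tvec"]).ravel()).round(3))
s=bot.observe();print(s,bot.grip_point_offset)
E
```

```text
pics
side [[406.6, 0.0, 314.4], [0.0, 406.6, 198.7], [0.0, 0.0, 1.0]] [[-0.906, -0.424, -0.006], [-0.228, 0.499, -0.836], [0.358, -0.756, -0.548]] [0.22  0.919 0.754]
top [[482.8, 0.0, 319.9], [0.0, 482.8, 194.4], [0.0, 0.0, 1.0]] [[-0.015, -1.0, -0.01], [-0.999, 0.016, -0.036], [0.036, 0.009, -0.999]] [0.509 0.145 1.422]
{'t': 0.1, 'qpos': array([-1.14638105e+00,  3.53549201e-01,  1.63403435e+00, -2.01234289e-05,
        1.15522165e+00, -2.38028932e-03]), 'qd': array([ 0.00225011, -0.00100961, -0.00178989, -0.00050633, -0.00094798,
        0.00053864]), 'joint_torque': array([ 2.29661222e-03, -5.94905448e+01, -3.34927833e+01,  7.00031267e-02,
        1.84189965e-02, -1.81967448e-05]), 'position': array([ 0.25854726, -0.56853398,  0.21396819]), 'ee_rot': array([-5.90897692e-04,  9.77315928e-01,  2.11785764e-01, -1.35985671e-04]), 'contact_force': array([ 0.02203329, -0.93862397, -0.51678172]), 'wrist_torque': array([-0.01708893,  0.01824725,  0.00883792]), 'finger_force': 0.0, 'opening': 0.09186234545100372} 0.0187
```

View pics/side0.png

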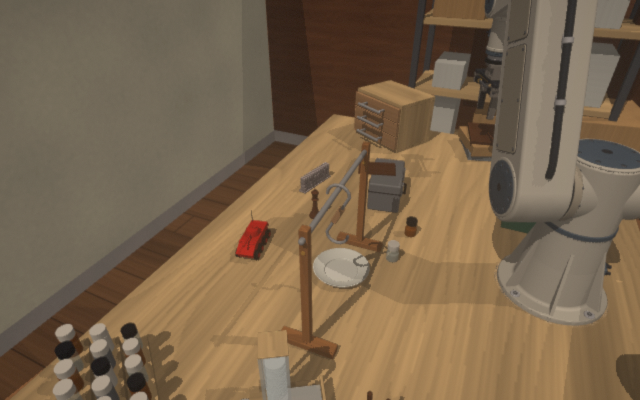

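View pics/top0.png

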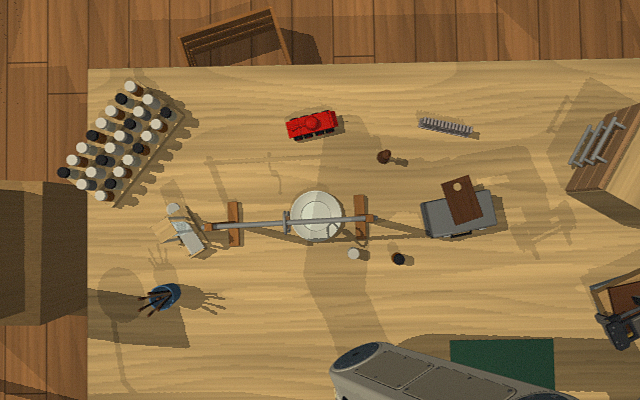

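The top view shows the bar from about (208,227) to (370,218), the hook near (287,222) and the saucer at (317,216). The palette's hole is near (457,187), and its case is at (458,213). Next I'll crop and measure.

```bash
cat >h.py <<'E'
from workcell import bot,vision
import cv2,numpy as np
from scipy.spatial.transform import Rotation as Ro
def cam(n):
    c=vision.read_camera(n);c["R"]=cv2.Rodrigues(np.array(c["rvec"]))[0];c["t"]=np.array(c["tvec"]).ravel();c["C"]=-c["R"].T@c["t"];return c
def ray(c,u,v):
    d=c["R"].T@np.linalg.inv(c["K"])@np.array([u,v,1.]);return c["C"],d/np.linalg.norm(d)
def plane(c,u,v,z):
    o,d=ray(c,u,v);return o+d*(z-o[2])/d[2]
def tri(*l):
    A=0;b=0
    for o,d in l:
        P=np.eye(3)-np.outer(d,d);A=A+P;b=b+P@o
    return np.linalg.solve(A,b)
def proj(c,p):
    return cv2.projectPoints(np.array(p,float).reshape(-1,3),np.array(c["rvec"],float),np.array(c["tvec"],float),c["K"],None)[0].reshape(-1,2)
def pose():
    s=bot.observe();q=s["ee_rot"];return np.array(s["position"]),Ro.from_quat([q[1],q[2],q[3],q[0]])
E
python3 - <<'E'
from h import *
t=cam("top");s=cam("side")
a=t["frame"][165:265,195:385];b=t["frame"][165:245,415:505]
c=s["frame"][140:290,290:415]
A=cv2.resize(a,None,fx=4,fy=4,interpolation=2)
im=np.zeros((600,800,3),np.uint8);im[:240,:456]=0
im[:400,:760]=A
cv2.imwrite("pics/c1.png",im[:400,:760,::-1])
B=cv2.resize(b,None,fx=4.4,fy=4.4,interpolation=2);C=cv2.resize(c,None,fx=3.2,fy=3.2,interpolation=2)
o=np.zeros((480,800,3),np.uint8);o[:B.shape[0],:B.shape[1]]=B;o[:C.shape[0],400:400+C.shape[1]]=C
cv2.imwrite("pics/c2.png",o[:,:,::-1])
print(B.shape,C.shape)
# palette mask
hsv=cv2.cvtColor(t["frame"],cv2.COLOR_RGB2HSV)
print(hsv[200,462],hsv[215,440],hsv[180,500])
E
```

```text
(352, 396, 3) (480, 400, 3)
[  8 150  80] [ 18  25 102] [ 18 126 194]
```

View pics/c1.png

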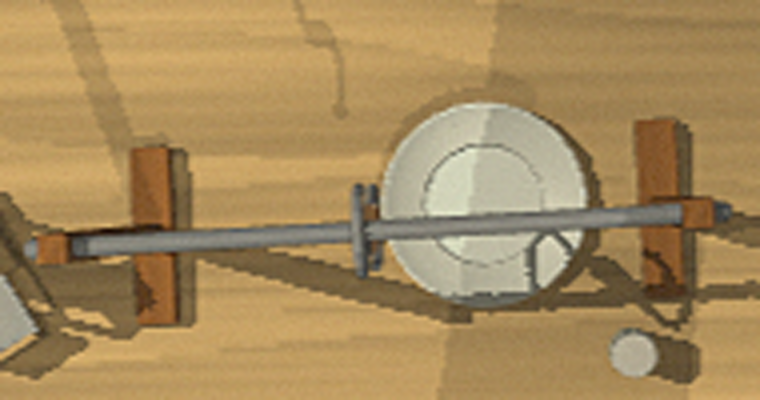

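View pics/c2.png

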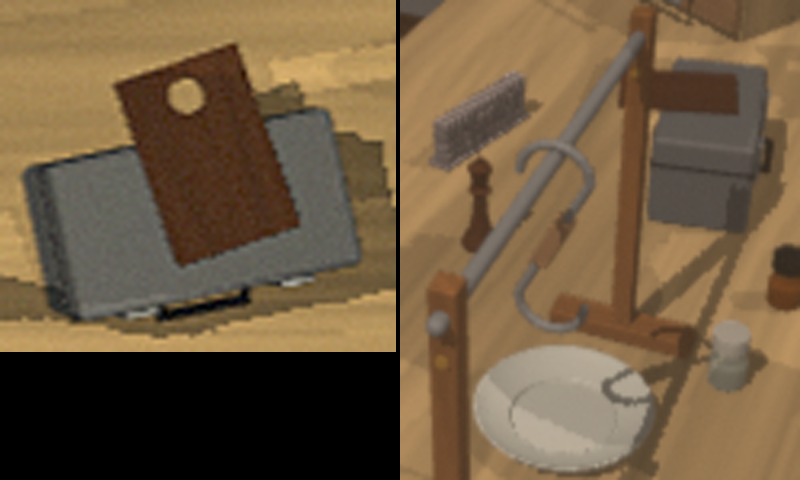

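The crops show these positions in crop pixels:
- **Post tops:** (55,248) and (698,212).
- **Hook bow:** column 359, rows 185 to 275.
- **Saucer:** centre (485,204).
- **Palette:** hole (186,96), with corners (115,85), (236,44), (300,227) and (180,267).

```bash
python3 - <<'E'
from h import *
np.set_printoptions(precision=4,suppress=True)
t=cam("top");s=cam("side")
f=lambda x,y:(195+x/4-.4,165+y/4-.4); g=lambda x,y:(415+x/4.4-.4,165+y/4.4-.4); k=lambda x,y:(290+(x-400)/3.2-.3,140+y/3.2-.3)
L=plane(t,*f(55,248),.305);Rr=plane(t,*f(698,212),.305)
print("bar",L,Rr,np.linalg.norm(L-Rr),"mid",(L+Rr)/2,"yaw",np.arctan2(*(L-Rr)[[0,1]]*[-1,1]))
print("barbelowhook",plane(t,*f(359,231),.3), "bow top",plane(t,*f(359,185),.3),plane(t,*f(359,275),.3))
print("lowbow",plane(t,*f(374,185),.17),plane(t,*f(374,270),.17))
print("saucer",plane(t,*f(485,204),.02), plane(t,*f(385,204),.02), plane(t,*f(587,204),.02))
print("hole",plane(t,*g(186,96),.103))
m=cv2.inRange(cv2.cvtColor(t["frame"],cv2.COLOR_RGB2HSV),(0,110,30),(13,255,120));m[:, :410]=0;m[:,510:]=0;m[:160]=0;m[250:]=0
cs=max(cv2.findContours(m,0,2)[0],key=cv2.contourArea);r=cv2.minAreaRect(cs);P=np.array([plane(t,*p,.104) for p in cv2.boxPoints(r)]);print("pal",P,P.mean(0),np.linalg.norm(np.diff(P,axis=0),axis=1))
print("case",[plane(t,*g(*p),.1) for p in((25,170),(327,110),(360,260))])
print("side grip", ray(s,*k(548,242)))
print("tri grip",tri(ray(s,*k(548,242)),ray(t,*f(367,230))))
b=plane(t,*f(359,231),.3)
print("queen",plane(t,383,158,.1),"fence",plane(t,445,125,.05),"potw",plane(t,353,253,.055),"potb",plane(t,398,258,.055))
print("side bar at hook", proj(s,b), "crop",(proj(s,b)-[290,140])*3.2+[400,0])
E
```

```text
bar [0.4787 0.4148 0.305 ] [0.4938 0.0428 0.305 ] 0.3722787139199474 mid [0.4863 0.2288 0.305 ] yaw 0.040545709938757134
barbelowhook [0.4858 0.2391 0.3   ] bow top [0.5124 0.2388 0.3   ] [0.4603 0.2395 0.3   ]
lowbow [0.5127 0.2399 0.17  ] [0.4577 0.2406 0.17  ]
saucer [0.4981 0.1709 0.02  ] [0.4993 0.2435 0.02  ] [0.497 0.097 0.02 ]
hole [ 0.5723 -0.2164  0.103 ]
pal [[ 0.5797 -0.1724  0.104 ]
 [ 0.6049 -0.248   0.104 ]
 [ 0.4923 -0.284   0.104 ]
 [ 0.4673 -0.2086  0.104 ]] [ 0.5361 -0.2283  0.104 ] [0.0797 0.1182 0.0794]
case [array([ 0.5281, -0.1163,  0.1   ]), array([ 0.5624, -0.3042,  0.1   ]), array([ 0.4692, -0.322 ,  0.1   ])]
side grip (array([0.2202, 0.919 , 0.754 ]), array([ 0.2996, -0.7563, -0.5815]))
tri grip [0.4868 0.2406 0.2329]
queen [ 0.6537 -0.0171  0.1   ] fence [ 0.7506 -0.2016  0.05  ] potw [0.3915 0.0672 0.055 ] potb [ 0.3756 -0.0591  0.055 ]
side bar at hook [[338.3755 189.2455]] crop [[554.8017 157.5857]]
```

```bash
cat >>h.py <<'E'
PSI=0.0405
def tool(yaw,lean,sy=-1):
    hx=np.array([np.cos(yaw),np.sin(yaw),0]);z=hx*np.sin(lean)-np.array([0,0,1])*np.cos(lean)
    y=sy*np.array([-np.sin(yaw),np.cos(yaw),0]);return Ro.from_matrix(np.c_[np.cross(y,z),y,z])
def plan(pt,Rt,n=8,start=None):
    p,R=start or pose();r=(R.inv()*Rt).as_rotvec()/n;st=(np.array(pt)-p)/n
    print("from",p.round(4),"step mm",np.linalg.norm(st)*1e3,"deg",np.degrees(np.linalg.norm(r)))
    for i in range(n):
        s=R.inv().apply(st)/.75;print((i),"t",s.round(4).tolist(),"w",(r/np.pi).round(4).tolist());R=R*Ro.from_rotvec(r)
    return np.array(pt),Rt
E
python3 - <<'E'
from h import *
T=tool(PSI,np.pi/4);d=T.as_matrix()[:,2];O=np.array([.4868,.2400,.233])
print(T.as_matrix().round(3),O-d*.1)
a=plan([.40,-.15,.40],T,8);plan(O-d*.1,T,8,a)
E
```

```text
[[ 0.707  0.04   0.707]
 [ 0.029 -0.999  0.029]
 [ 0.707  0.    -0.707]] [0.41614731 0.237137   0.30371068]
from [ 0.2587 -0.5688  0.2144] step mm 59.92613152078016 deg 6.237383634782281
0 t [0.0503, -0.0538, -0.0309] w [-0.0061, 0.0309, 0.0146]
1 t [0.0506, -0.0556, -0.0271] w [-0.0061, 0.0309, 0.0146]
2 t [0.0505, -0.0574, -0.0232] w [-0.0061, 0.0309, 0.0146]
3 t [0.0499, -0.0593, -0.0195] w [-0.0061, 0.0309, 0.0146]
4 t [0.0489, -0.0612, -0.0158] w [-0.0061, 0.0309, 0.0146]
5 t [0.0474, -0.0632, -0.0123] w [-0.0061, 0.0309, 0.0146]
6 t [0.0455, -0.0651, -0.0091] w [-0.0061, 0.0309, 0.0146]
7 t [0.0432, -0.067, -0.006] w [-0.0061, 0.0309, 0.0146]
from [ 0.4  -0.15  0.4 ] step mm 49.90732442980665 deg 0.0
0 t [-0.0076, -0.0644, 0.0151] w [0.0, 0.0, 0.0]
1 t [-0.0076, -0.0644, 0.0151] w [0.0, 0.0, 0.0]
2 t [-0.0076, -0.0644, 0.0151] w [0.0, 0.0, 0.0]
3 t [-0.0076, -0.0644, 0.0151] w [0.0, 0.0, 0.0]
4 t [-0.0076, -0.0644, 0.0151] w [0.0, 0.0, 0.0]
5 t [-0.0076, -0.0644, 0.0151] w [0.0, 0.0, 0.0]
6 t [-0.0076, -0.0644, 0.0151] w [0.0, 0.0, 0.0]
7 t [-0.0076, -0.0644, 0.0151] w [0.0, 0.0, 0.0]
```

```bash
python3 -m jog '[{"tx":0.05,"ty":-0.054,"tz":-0.031,"wx":-0.006,"wy":0.031,"wz":0.0145},{"tx":0.05,"ty":-0.0555,"tz":-0.027,"wx":-0.006,"wy":0.031,"wz":0.0145},{"tx":0.05,"ty":-0.0575,"tz":-0.023,"wx":-0.006,"wy":0.031,"wz":0.0145},{"tx":0.05,"ty":-0.059,"tz":-0.0195,"wx":-0.006,"wy":0.031,"wz":0.0145},{"tx":0.049,"ty":-0.061,"tz":-0.016,"wx":-0.006,"wy":0.031,"wz":0.0145},{"tx":0.0475,"ty":-0.063,"tz":-0.0125,"wx":-0.006,"wy":0.031,"wz":0.0145},{"tx":0.0455,"ty":-0.065,"tz":-0.009,"wx":-0.006,"wy":0.031,"wz":0.0145},{"tx":0.043,"ty":-0.067,"tz":-0.006,"wx":-0.006,"wy":0.031,"wz":0.0145}]'; python3 - <<'E'
from h import *
print(bot.observe()["qpos"].round(3))
T=tool(PSI,np.pi/4);d=T.as_matrix()[:,2];O=np.array([.4868,.2400,.233])
plan(O-d*.1,T,8)
E
```

```text
[-1.146  0.353  1.634 -0.     1.155 -0.002]
from [ 0.2587 -0.5688  0.2144] step mm 103.25333393939941 deg 6.237383634782281
0 t [0.0795, -0.1114, -0.0148] w [-0.0061, 0.0309, 0.0146]
1 t [0.0755, -0.1147, -0.0095] w [-0.0061, 0.0309, 0.0146]
2 t [0.0709, -0.1179, -0.0046] w [-0.0061, 0.0309, 0.0146]
3 t [0.0656, -0.121, -0.0002] w [-0.0061, 0.0309, 0.0146]
4 t [0.0598, -0.1239, 0.0035] w [-0.0061, 0.0309, 0.0146]
5 t [0.0536, -0.1266, 0.0066] w [-0.0061, 0.0309, 0.0146]
6 t [0.047, -0.1291, 0.0091] w [-0.0061, 0.0309, 0.0146]
7 t [0.0401, -0.1313, 0.0108] w [-0.0061, 0.0309, 0.0146]$[0]: bad value
```

```bash
python3 -m jog '[{"tx":0.05,"ty":-0.054,"tz":-0.031,"wx":-0.006,"wy":0.031,"wz":0.0145,"jaw":0},{"tx":0.05,"ty":-0.0555,"tz":-0.027,"wx":-0.006,"wy":0.031,"wz":0.0145,"jaw":0},{"tx":0.05,"ty":-0.0575,"tz":-0.023,"wx":-0.006,"wy":0.031,"wz":0.0145,"jaw":0},{"tx":0.05,"ty":-0.059,"tz":-0.0195,"wx":-0.006,"wy":0.031,"wz":0.0145,"jaw":0},{"tx":0.049,"ty":-0.061,"tz":-0.016,"wx":-0.006,"wy":0.031,"wz":0.0145,"jaw":0},{"tx":0.0475,"ty":-0.063,"tz":-0.0125,"wx":-0.006,"wy":0.031,"wz":0.0145,"jaw":0},{"tx":0.0455,"ty":-0.065,"tz":-0.009,"wx":-0.006,"wy":0.031,"wz":0.0145,"jaw":0},{"tx":0.043,"ty":-0.067,"tz":-0.006,"wx":-0.006,"wy":0.031,"wz":0.0145,"jaw":0}]'; python3 - <<'E'
from h import *
print(bot.observe()["qpos"].round(3))
T=tool(PSI,np.pi/4);d=T.as_matrix()[:,2];O=np.array([.4868,.2400,.233])
plan(O-d*.1,T,8)
E
```

```text
t: 1.3
position: [0.3986, -0.1497, 0.4017]
ee_rot: [-0.008, 0.922, 0.018, 0.386]
contact_force: [0.6, 0.7, -0.0]
opening: 0.0921
finger_force: 0.0
[-0.85  -0.479  2.226  0.735  0.972  0.386]
from [ 0.3986 -0.1497  0.4017] step mm 49.923518670027946 deg 0.05480088257576776
0 t [-0.0079, -0.0643, 0.0154] w [-0.0, -0.0003, -0.0001]
1 t [-0.0078, -0.0643, 0.0154] w [-0.0, -0.0003, -0.0001]
2 t [-0.0078, -0.0643, 0.0154] w [-0.0, -0.0003, -0.0001]
3 t [-0.0078, -0.0643, 0.0154] w [-0.0, -0.0003, -0.0001]
4 t [-0.0077, -0.0643, 0.0154] w [-0.0, -0.0003, -0.0001]
5 t [-0.0077, -0.0643, 0.0154] w [-0.0, -0.0003, -0.0001]
6 t [-0.0077, -0.0643, 0.0154] w [-0.0, -0.0003, -0.0001]
7 t [-0.0077, -0.0643, 0.0155] w [-0.0, -0.0003, -0.0001]
```

```bash
python3 - <<'E'
from h import *
T=tool(PSI,np.pi/4);d=T.as_matrix()[:,2];O=np.array([.4868,.2400,.233])
a=plan([.54,.06,.46],T,4);plan(O-d*.1,T,4,a)
E
```

```text
from [ 0.3986 -0.1497  0.4017] step mm 64.88024170151024 deg 0.10960176515153552
0 t [0.0488, -0.068, 0.0219] w [-0.0001, -0.0006, -0.0001]
1 t [0.0488, -0.068, 0.0218] w [-0.0001, -0.0006, -0.0001]
2 t [0.0489, -0.068, 0.0217] w [-0.0001, -0.0006, -0.0001]
3 t [0.049, -0.0679, 0.0216] w [-0.0001, -0.0006, -0.0001]
from [0.54 0.06 0.46] step mm 66.68178112905184 deg 0.0
0 t [-0.0643, -0.0607, 0.0094] w [0.0, 0.0, 0.0]
1 t [-0.0643, -0.0607, 0.0094] w [0.0, 0.0, 0.0]
2 t [-0.0643, -0.0607, 0.0094] w [0.0, 0.0, 0.0]
3 t [-0.0643, -0.0607, 0.0094] w [0.0, 0.0, 0.0]
```

```bash
python3 -m jog '[{"tx":0.045,"ty":-0.062,"tz":0.02,"jaw":0},{"tx":0.045,"ty":-0.062,"tz":0.02,"jaw":0},{"tx":0.045,"ty":-0.062,"tz":0.02,"jaw":0},{"tx":0.045,"ty":-0.062,"tz":0.02,"jaw":0},{"tx":-0.05,"ty":-0.06,"tz":0.009,"jaw":0},{"tx":-0.05,"ty":-0.06,"tz":0.009,"jaw":0},{"tx":-0.05,"ty":-0.06,"tz":0.009,"jaw":0},{"tx":-0.05,"ty":-0.06,"tz":0.009,"jaw":0}]'; python3 - <<'E'
from h import *
print(bot.observe()["qpos"].round(3))
T=tool(PSI,np.pi/4);d=T.as_matrix()[:,2];O=np.array([.4868,.2400,.233])
plan(O-d*.1,T,4)
E
```

```text
[-0.85  -0.479  2.226  0.735  0.972  0.386]
from [ 0.3986 -0.1497  0.4017] step mm 99.84703734005589 deg 0.10960176515153552
0 t [-0.0157, -0.1285, 0.0309] w [-0.0001, -0.0006, -0.0001]
1 t [-0.0156, -0.1286, 0.0309] w [-0.0001, -0.0006, -0.0001]
2 t [-0.0155, -0.1286, 0.0309] w [-0.0001, -0.0006, -0.0001]
3 t [-0.0154, -0.1286, 0.0309] w [-0.0001, -0.0006, -0.0001]$[0]: bad value
```

```bash
python3 -m jog '[{"tx":0.045,"ty":-0.062,"tz":0.02,"wx":0,"wy":0,"wz":0,"jaw":0},{"tx":0.045,"ty":-0.062,"tz":0.02,"wx":0,"wy":0,"wz":0,"jaw":0},{"tx":0.045,"ty":-0.062,"tz":0.02,"wx":0,"wy":0,"wz":0,"jaw":0},{"tx":0.045,"ty":-0.062,"tz":0.02,"wx":0,"wy":0,"wz":0,"jaw":0},{"tx":-0.05,"ty":-0.06,"tz":0.009,"wx":0,"wy":0,"wz":0,"jaw":0},{"tx":-0.05,"ty":-0.06,"tz":0.009,"wx":0,"wy":0,"wz":0,"jaw":0},{"tx":-0.05,"ty":-0.06,"tz":0.009,"wx":0,"wy":0,"wz":0,"jaw":0},{"tx":-0.05,"ty":-0.06,"tz":0.009,"wx":0,"wy":0,"wz":0,"jaw":0}]'; python3 - <<'E'
from h import *
print(bot.observe()["qpos"].round(3))
T=tool(PSI,np.pi/4);d=T.as_matrix()[:,2];O=np.array([.4868,.2400,.233])
plan(O-d*.1,T,4)
E
```

```text
t: 2.3
position: [0.4208, 0.1262, 0.3354]
ee_rot: [-0.006, 0.931, 0.015, 0.364]
contact_force: [0.6, 0.3, 0.1]
opening: 0.0918
finger_force: 0.0
[ 0.584 -0.432  2.322 -0.604  0.678  2.488]
from [0.4208 0.1262 0.3354] step mm 28.86176595438491 deg 0.5736442936400434
0 t [-0.0074, -0.037, 0.0075] w [0.0005, 0.0031, -0.0004]
1 t [-0.0074, -0.037, 0.0075] w [0.0005, 0.0031, -0.0004]
2 t [-0.0075, -0.037, 0.0075] w [0.0005, 0.0031, -0.0004]
3 t [-0.0075, -0.037, 0.0075] w [0.0005, 0.0031, -0.0004]
```

```bash
python3 -m jog '[{"tx":-0.0075,"ty":-0.037,"tz":0.0075,"wx":0,"wy":0.003,"wz":0,"jaw":0},{"tx":-0.0075,"ty":-0.037,"tz":0.0075,"wx":0,"wy":0.003,"wz":0,"jaw":0},{"tx":-0.0075,"ty":-0.037,"tz":0.0075,"wx":0,"wy":0.003,"wz":0,"jaw":0},{"tx":-0.0075,"ty":-0.037,"tz":0.0075,"wx":0,"wy":0.003,"wz":0,"jaw":0},{"tx":0,"ty":0,"tz":0,"wx":0,"wy":0,"wz":0,"jaw":0},{"tx":0,"ty":0,"tz":0,"wx":0,"wy":0,"wz":0,"jaw":0},{"tx":0,"ty":0,"tz":0,"wx":0,"wy":0,"wz":0,"jaw":0},{"tx":0,"ty":0,"tz":0,"wx":0,"wy":0,"wz":0,"jaw":0}]'; python3 - <<'E'
from h import *
print(bot.observe()["qpos"].round(3))
c=cam("wrist");cv2.imwrite("pics/w1.png",c["frame"][:,:,::-1])
O=np.array([.4868,.2400,.233]);print(proj(c,[O,O+[0,.0,.0675],[.4938,.0428,.3],[.4787,.4148,.3]]))
T=tool(PSI,np.pi/4);d=T.as_matrix()[:,2]
plan(O+d*.0147,T,4)
E
```

```text
t: 3.3
position: [0.4201, 0.2315, 0.3093]
ee_rot: [-0.007, 0.926, 0.017, 0.376]
contact_force: [0.5, 1.0, -0.3]
opening: 0.0919
finger_force: 0.0
[ 0.914 -0.235  2.284 -0.895  0.758  3.017]
[[309.16782346 202.89155312]
 [307.40771071 160.70624722]
 [559.83103404 161.77199872]
 [ 82.96655882 162.44375812]]
from [0.4201 0.2316 0.3092] step mm 29.06537582372658 deg 0.1997824384478778
0 t [-0.0017, -0.002, 0.0387] w [0.0002, 0.0011, -0.0001]
1 t [-0.0018, -0.002, 0.0387] w [0.0002, 0.0011, -0.0001]
2 t [-0.0019, -0.0019, 0.0387] w [0.0002, 0.0011, -0.0001]
3 t [-0.0021, -0.0019, 0.0387] w [0.0002, 0.0011, -0.0001]
```

View pics/w1.png

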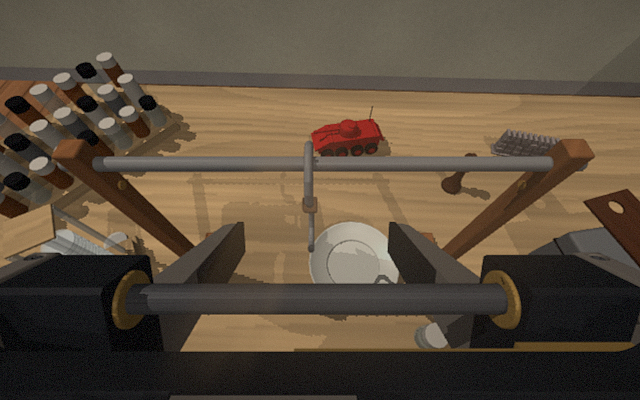

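The wrist view shows the hook's grip at (309,204) and the bar at row 163. Both match my estimate, which projects to (309,203) and row 161–162. Joint 6 is at its limit, so I'll turn the tool half a turn about its z axis before grasping.

```bash
python3 -m jog '[{"tx":0,"ty":0,"tz":0,"wx":0,"wy":0,"wz":-0.059,"jaw":0},{"tx":0,"ty":0,"tz":0,"wx":0,"wy":0,"wz":-0.059,"jaw":0},{"tx":0,"ty":0,"tz":0,"wx":0,"wy":0,"wz":-0.059,"jaw":0},{"tx":0,"ty":0,"tz":0,"wx":0,"wy":0,"wz":-0.059,"jaw":0},{"tx":0,"ty":0,"tz":0,"wx":0,"wy":0,"wz":-0.059,"jaw":0},{"tx":0,"ty":0,"tz":0,"wx":0,"wy":0,"wz":-0.059,"jaw":0},{"tx":0,"ty":0,"tz":0,"wx":0,"wy":0,"wz":-0.059,"jaw":0},{"tx":0,"ty":0,"tz":0,"wx":0,"wy":0,"wz":-0.059,"jaw":0}]';python3 -m jog '[{"tx":0,"ty":0,"tz":0,"wx":0,"wy":0,"wz":-0.059,"jaw":0},{"tx":0,"ty":0,"tz":0,"wx":0,"wy":0,"wz":-0.059,"jaw":0},{"tx":0,"ty":0,"tz":0,"wx":0,"wy":0,"wz":-0.059,"jaw":0},{"tx":0,"ty":0,"tz":0,"wx":0,"wy":0,"wz":-0.059,"jaw":0},{"tx":0,"ty":0,"tz":0,"wx":0,"wy":0,"wz":-0.059,"jaw":0},{"tx":0,"ty":0,"tz":0,"wx":0,"wy":0,"wz":-0.059,"jaw":0},{"tx":0,"ty":0,"tz":0,"wx":0,"wy":0,"wz":-0.059,"jaw":0},{"tx":0,"ty":0,"tz":0,"wx":0,"wy":0,"wz":-0.053,"jaw":0}]'; python3 - <<'E'
from h import *
print(bot.observe()["qpos"].round(3))
O=np.array([.4868,.2400,.233])
T=tool(PSI,np.pi/4,1);d=T.as_matrix()[:,2]
a=plan(O-d*.1,T,2);plan(O+d*.0147,T,4,a)
E
```

```text
t: 4.35
position: [0.4201, 0.2319, 0.3091]
ee_rot: [0.25, 0.669, 0.641, 0.281]
contact_force: [0.0, -0.2, -0.1]
opening: 0.092
finger_force: 0.0
t: 5.35
position: [0.4201, 0.2319, 0.3091]
ee_rot: [0.374, 0.07, 0.924, 0.042]
contact_force: [-0.4, -0.8, -0.9]
opening: 0.0921
finger_force: 0.0
[ 0.914 -0.234  2.284 -0.895  0.758  0.064]
from [0.4201 0.2319 0.3091] step mm 4.235861425690518 deg 5.458641250434534
0 t [0.0049, 0.0027, 0.0008] w [-0.0006, -0.0021, -0.0302]
1 t [0.0046, 0.0032, 0.0008] w [-0.0006, -0.0021, -0.0302]
from [0.4161 0.2371 0.3037] step mm 28.674999999999994 deg 0.0
0 t [0.0, -0.0, 0.0382] w [0.0, 0.0, 0.0]
1 t [0.0, -0.0, 0.0382] w [0.0, 0.0, 0.0]
2 t [0.0, -0.0, 0.0382] w [0.0, 0.0, 0.0]
3 t [0.0, -0.0, 0.0382] w [0.0, 0.0, 0.0]
```

```bash
python3 -m jog '[{"tx":0.005,"ty":0.003,"tz":0.001,"wx":0,"wy":-0.002,"wz":-0.03,"jaw":0},{"tx":0.0045,"ty":0.003,"tz":0.001,"wx":0,"wy":-0.002,"wz":-0.03,"jaw":0},{"tx":0,"ty":0,"tz":0.025,"wx":0,"wy":0,"wz":0,"jaw":0},{"tx":0,"ty":0,"tz":0.03,"wx":0,"wy":0,"wz":0,"jaw":0},{"tx":0,"ty":0,"tz":0.03,"wx":0,"wy":0,"wz":0,"jaw":0},{"tx":0,"ty":0,"tz":0.03,"wx":0,"wy":0,"wz":0,"jaw":0},{"tx":0,"ty":0,"tz":0,"wx":0,"wy":0,"wz":0,"jaw":0},{"tx":0,"ty":0,"tz":0,"wx":0,"wy":0,"wz":0,"jaw":0}]'; python3 - <<'E'
from h import *
print(bot.observe()["qpos"].round(3))
O=np.array([.4868,.2400,.233])
T=tool(PSI,np.pi/4,1);d=T.as_matrix()[:,2]
plan(O+d*.0147,T,2)
c=cam("wrist");cv2.imwrite("pics/w2.png",c["frame"][:,:,::-1]);print(proj(c,[O]))
E
```

```text
t: 6.35
position: [0.477, 0.2395, 0.2427]
ee_rot: [0.382, -0.015, 0.924, 0.007]
contact_force: [-0.6, 0.4, -0.8]
opening: 0.0921
finger_force: 0.0
[ 0.797 -0.031  2.306 -1.166  0.559  0.129]
from [0.477  0.2395 0.2427] step mm 14.266746487513947 deg 0.23617747407776477
0 t [-0.0001, 0.0002, 0.019] w [-0.0007, -0.0002, -0.0011]
1 t [-0.0, 0.0001, 0.019] w [-0.0007, -0.0002, -0.0011]
[[317.28691693 230.50968312]]
```

View pics/w2.png

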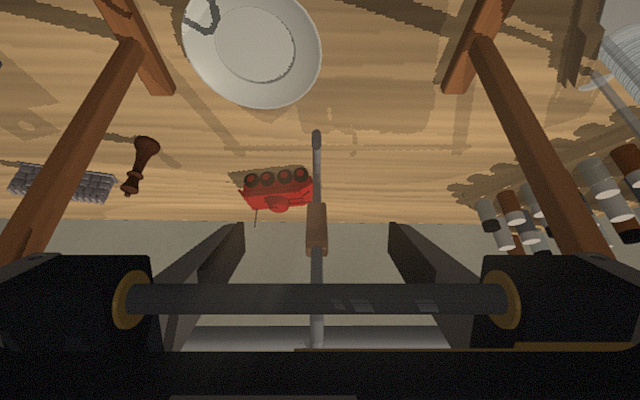

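The wrist view shows the grip centred between the fingers at (316,230), as predicted. Joint 4 is near its limit, so I'll reduce the lean to 40° for the last approach.

```bash
python3 - <<'E'
from h import *
O=np.array([.4868,.2400,.233])
T=tool(PSI,np.radians(40),1);d=T.as_matrix()[:,2]
plan(O+d*.0145,T,3)
E
```

```text
from [0.477  0.2398 0.243 ] step mm 9.5017717110138 deg 1.6559570015284044
0 t [0.0006, -0.0, 0.0127] w [-0.0003, 0.0092, -0.0008]
1 t [0.0002, -0.0, 0.0127] w [-0.0003, 0.0092, -0.0008]
2 t [-0.0001, -0.0001, 0.0127] w [-0.0003, 0.0092, -0.0008]
```

```bash
python3 -m jog '[{"tx":0.0006,"ty":0,"tz":0.0127,"wx":0,"wy":0.0092,"wz":-0.0008,"jaw":0},{"tx":0.0002,"ty":0,"tz":0.0127,"wx":0,"wy":0.0092,"wz":-0.0008,"jaw":0},{"tx":0,"ty":0,"tz":0.0127,"wx":0,"wy":0.0092,"wz":-0.0008,"jaw":0},{"tx":0,"ty":0,"tz":0,"wx":0,"wy":0,"wz":0,"jaw":100},{"tx":0,"ty":0,"tz":0,"wx":0,"wy":0,"wz":0,"jaw":180},{"tx":0,"ty":0,"tz":0,"wx":0,"wy":0,"wz":0,"jaw":255},{"tx":0,"ty":0,"tz":0,"wx":0,"wy":0,"wz":0,"jaw":255},{"tx":0,"ty":0,"tz":0,"wx":0,"wy":0,"wz":0,"jaw":255}]' 40; python3 - <<'E'
from h import *
print(bot.observe()["qpos"].round(3))
p,R=pose();print(p,(R.inv()).apply([0,0,1]).round(3),R.inv().apply([np.cos(PSI),np.sin(PSI),0]).round(3))
E
```

```text
t: 7.4
position: [0.4962, 0.2405, 0.2212]
ee_rot: [0.342, -0.019, 0.94, 0.005]
contact_force: [0.4, 0.3, 0.9]
opening: 0.0444
finger_force: 0.0
[ 0.715  0.026  2.251 -1.     0.5   -0.082]
[0.49619239 0.24048029 0.22118402] [-0.642 -0.003 -0.767] [-0.767  0.001  0.642]
```

```bash
python3 -m jog '[{"tx":0,"ty":0,"tz":0,"wx":0,"wy":0,"wz":0,"jaw":255},{"tx":0,"ty":0,"tz":0,"wx":0,"wy":0,"wz":0,"jaw":255},{"tx":0,"ty":0,"tz":0,"wx":0,"wy":0,"wz":0,"jaw":255},{"tx":0,"ty":0,"tz":0,"wx":0,"wy":0,"wz":0,"jaw":255},{"tx":0,"ty":0,"tz":0,"wx":0,"wy":0,"wz":0,"jaw":255},{"tx":0,"ty":0,"tz":0,"wx":0,"wy":0,"wz":0,"jaw":255},{"tx":-0.003,"ty":0,"tz":-0.0036,"wx":0,"wy":0,"wz":0,"jaw":255},{"tx":-0.0072,"ty":0,"tz":-0.0086,"wx":0,"wy":0,"wz":0,"jaw":255}]'
```

```text
t: 8.4
position: [0.496, 0.2403, 0.2328]
ee_rot: [0.341, -0.019, 0.94, 0.005]
contact_force: [0.7, -0.2, -1.2]
opening: 0.0137
finger_force: 40.0
```

```bash
python3 -m jog '[{"tx":-0.0107,"ty":0,"tz":-0.0128,"wx":0,"wy":0,"wz":0,"jaw":255},{"tx":-0.0107,"ty":0,"tz":-0.0128,"wx":0,"wy":0,"wz":0,"jaw":255},{"tx":0.0102,"ty":0,"tz":-0.0086,"wx":0,"wy":0,"wz":0,"jaw":255},{"tx":0.0205,"ty":0,"tz":-0.0171,"wx":0,"wy":0,"wz":0,"jaw":255},{"tx":0.0205,"ty":0,"tz":-0.0171,"wx":0,"wy":0,"wz":0,"jaw":255},{"tx":0.0205,"ty":0,"tz":-0.0171,"wx":0,"wy":0,"wz":0,"jaw":255},{"tx":-0.0342,"ty":0,"tz":-0.0409,"wx":0,"wy":0,"wz":0,"jaw":255},{"tx":-0.0342,"ty":0,"tz":-0.0409,"wx":0,"wy":0,"wz":0,"jaw":255}]'; python3 - <<'E'
from h import *
print(bot.observe()["qpos"].round(3))
T=tool(PSI,np.radians(40),1);d=T.as_matrix()[:,2]
p,R=pose();O=p-.0145*R.as_matrix()[:,2];print("hook O",O)
# hover beyond palette: tip beyond its end
psi=.311;u=np.array([np.cos(psi),np.sin(psi),0]);H=np.array([.5723,-.2164,.102])
P=tool(psi,np.radians(40),1);dp=P.as_matrix()[:,2]
A=H+u*.058+[0,0,.16]
print("A",A)
a=plan(np.array([.55,.02,.40]),Ro.from_rotvec(0.5*(P*R.inv()).as_rotvec())*R,6)
b=plan(A+dp*.0145,P,6,a)
E
```

```text
t: 9.4
position: [0.4249, 0.2377, 0.3378]
ee_rot: [0.341, -0.019, 0.94, 0.005]
contact_force: [1.1, 0.9, -0.7]
opening: 0.0138
finger_force: 40.0
[ 0.863 -0.249  2.184 -0.698  0.825 -0.363]
hook O [0.41562615 0.2373696  0.34888402]
A [ 0.62751763 -0.19865137  0.262     ]
from [0.4249 0.2377 0.3378] step mm 43.111786414643696 deg 1.2954585200166724
0 t [-0.0286, -0.0495, 0.0061] w [-0.0047, -0.0001, -0.0054]
1 t [-0.0277, -0.0501, 0.0054] w [-0.0047, -0.0001, -0.0054]
2 t [-0.0269, -0.0506, 0.0046] w [-0.0047, -0.0001, -0.0054]
3 t [-0.026, -0.0511, 0.0039] w [-0.0047, -0.0001, -0.0054]
4 t [-0.0251, -0.0516, 0.0032] w [-0.0047, -0.0001, -0.0054]
5 t [-0.0242, -0.0521, 0.0024] w [-0.0047, -0.0001, -0.0054]
from [0.55 0.02 0.4 ] step mm 46.02710152490449 deg 1.2954585200166728
0 t [0.0132, -0.0505, 0.0323] w [-0.0047, -0.0001, -0.0054]
1 t [0.0141, -0.0507, 0.0315] w [-0.0047, -0.0001, -0.0054]
2 t [0.015, -0.0509, 0.0307] w [-0.0047, -0.0001, -0.0054]
3 t [0.0159, -0.0511, 0.03] w [-0.0047, -0.0001, -0.0054]
4 t [0.0168, -0.0513, 0.0292] w [-0.0047, -0.0001, -0.0054]
5 t [0.0177, -0.0514, 0.0285] w [-0.0047, -0.0001, -0.0054]
```

```bash
python3 - <<'E'
from h import *
p,R=pose()
P=tool(.311,np.radians(40),1);dp=P.as_matrix()[:,2]
a=(p+[0,0,.092],R)
plan(np.array([.55,.02,.43]),Ro.from_rotvec(0.5*(P*R.inv()).as_rotvec())*R,6,a)
E
python3 -m jog '[{"tx":-0.039,"ty":0,"tz":-0.047,"wx":0,"wy":0,"wz":0,"jaw":255},{"tx":-0.039,"ty":0,"tz":-0.047,"wx":0,"wy":0,"wz":0,"jaw":255},{"tx":-0.0275,"ty":-0.05,"tz":0.006,"wx":-0.0047,"wy":0,"wz":-0.0054,"jaw":255},{"tx":-0.0275,"ty":-0.05,"tz":0.0055,"wx":-0.0047,"wy":0,"wz":-0.0054,"jaw":255},{"tx":-0.027,"ty":-0.0505,"tz":0.005,"wx":-0.0047,"wy":0,"wz":-0.0054,"jaw":255},{"tx":-0.026,"ty":-0.051,"tz":0.004,"wx":-0.0047,"wy":0,"wz":-0.0054,"jaw":255},{"tx":-0.025,"ty":-0.0515,"tz":0.003,"wx":-0.0047,"wy":0,"wz":-0.0054,"jaw":255},{"tx":-0.024,"ty":-0.052,"tz":0.0025,"wx":-0.0047,"wy":0,"wz":-0.0054,"jaw":255}]'; python3 - <<'E'
from h import *
print(bot.observe()["qpos"].round(3))
psi=.311;u=np.array([np.cos(psi),np.sin(psi),0]);H=np.array([.5723,-.2164,.102])
P=tool(psi,np.radians(40),1);dp=P.as_matrix()[:,2]
A=H+u*.058+[0,0,.16]
b=plan(A+dp*.0145,P,7)
E
```

```text
from [0.4249 0.2377 0.4298] step mm 41.84490737516874 deg 1.2954585200166724
0 t [-0.0197, -0.0494, 0.0167] w [-0.0047, -0.0001, -0.0054]
1 t [-0.0189, -0.05, 0.016] w [-0.0047, -0.0001, -0.0054]
2 t [-0.018, -0.0506, 0.0152] w [-0.0047, -0.0001, -0.0054]
3 t [-0.0172, -0.0511, 0.0145] w [-0.0047, -0.0001, -0.0054]
4 t [-0.0163, -0.0516, 0.0137] w [-0.0047, -0.0001, -0.0054]
5 t [-0.0154, -0.052, 0.013] w [-0.0047, -0.0001, -0.0054]
t: 10.4
position: [0.5494, 0.0191, 0.49]
ee_rot: [0.34, -0.082, 0.937, 0.03]
contact_force: [0.6, 1.1, -0.6]
opening: 0.0135
finger_force: 40.0
[-0.069 -0.303  1.898  0.202  0.876 -1.889]
from [0.5494 0.0191 0.49  ] step mm 47.57527184394094 deg 1.1235099073914325
0 t [0.0221, -0.0432, 0.0409] w [-0.004, -0.0001, -0.0048]
1 t [0.0228, -0.0433, 0.0403] w [-0.004, -0.0001, -0.0048]
2 t [0.0234, -0.0435, 0.0398] w [-0.004, -0.0001, -0.0048]
3 t [0.0241, -0.0436, 0.0392] w [-0.004, -0.0001, -0.0048]
4 t [0.0248, -0.0438, 0.0387] w [-0.004, -0.0001, -0.0048]
5 t [0.0254, -0.0439, 0.0381] w [-0.004, -0.0001, -0.0048]
6 t [0.0261, -0.044, 0.0375] w [-0.004, -0.0001, -0.0048]
```

```bash
python3 -m jog '[{"tx":0.022,"ty":-0.0432,"tz":0.041,"wx":-0.004,"wy":0,"wz":-0.0048,"jaw":255},{"tx":0.0228,"ty":-0.0433,"tz":0.0403,"wx":-0.004,"wy":0,"wz":-0.0048,"jaw":255},{"tx":0.0234,"ty":-0.0435,"tz":0.0398,"wx":-0.004,"wy":0,"wz":-0.0048,"jaw":255},{"tx":0.0241,"ty":-0.0436,"tz":0.0392,"wx":-0.004,"wy":0,"wz":-0.0048,"jaw":255},{"tx":0.0248,"ty":-0.0438,"tz":0.0387,"wx":-0.004,"wy":0,"wz":-0.0048,"jaw":255},{"tx":0.0254,"ty":-0.0439,"tz":0.0381,"wx":-0.004,"wy":0,"wz":-0.0048,"jaw":255},{"tx":0.026,"ty":-0.044,"tz":0.0375,"wx":-0.004,"wy":0,"wz":-0.0048,"jaw":255},{"tx":0,"ty":0,"tz":0,"wx":0,"wy":0,"wz":0,"jaw":255}]'; python3 - <<'E'
from h import *
print(bot.observe()["qpos"].round(3))
p,R=pose();M=R.as_matrix();O=p-.0145*M[:,2];print("O",O)
y=M[:,1];hx=np.array([y[1],-y[0],0]);hx/=np.linalg.norm(hx);print("hx",hx,"yaw",np.arctan2(hx[1],hx[0]),"lean",np.degrees(np.arccos(-M[2,2])))
tip=O-hx*.025+[0,0,-.052]
t=cam("top");s=cam("side");w=cam("wrist")
H=np.array([.5723,-.2164,.102])
for n,c in(("t",t),("s",s),("w",w)):print(n,proj(c,[tip,O+[0,0,-.077],O,H,O+hx*.025+[0,0,.052]]).round(1).tolist())
cv2.imwrite("pics/w3.png",w["frame"][:,:,::-1])
a=cv2.resize(t["frame"][140:250,400:520],None,fx=4,fy=4,interpolation=2);b=cv2.resize(s["frame"][110:220,330:425],None,fx=4,fy=4,interpolation=2)
cv2.imwrite("pics/ts3.png",np.hstack([a[:440,:420],b])[:,:,::-1])
E
```

```text
t: 11.4
position: [0.6383, -0.1931, 0.2521]
ee_rot: [0.33, -0.142, 0.932, 0.053]
contact_force: [-0.1, 0.6, -0.5]
opening: 0.0138
finger_force: 40.0
[-0.559  0.205  1.944  0.843  0.7   -3.015]
O [ 0.62959034 -0.1959026   0.26337056]
hx [0.95421651 0.29911679 0.        ] yaw 0.30376692862470467 lean 39.04382245059157
t [[463.2, 170.9], [457.2, 162.5], [466.0, 159.2], [456.8, 186.5], [469.1, 146.5]]
s [[355.6, 137.3], [347.4, 144.1], [348.3, 121.5], [364.9, 168.0], [340.8, 104.9]]
w [[315.4, 149.8], [315.3, 151.0], [315.4, 242.2], [312.1, 14.8], [315.4, 347.9]]
```

View pics/ts3.png

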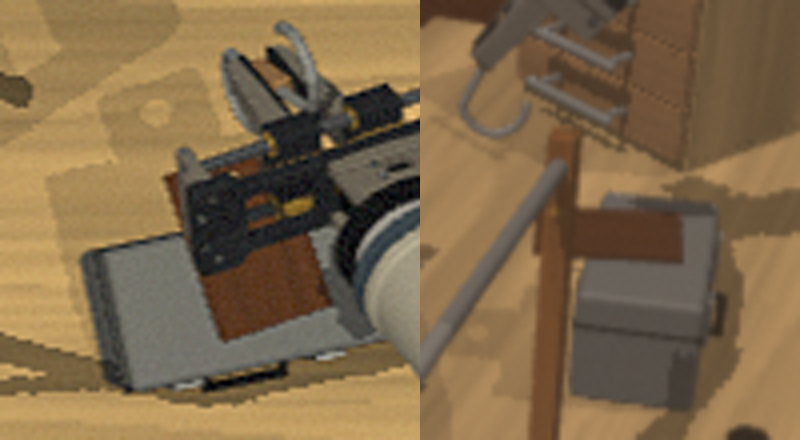

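The side crop shows the lower bow and tip at about (349,143) and (356,136), as modelled, so the hook sits true in the grip. Joint 6 is at its limit again. I'll use a hook yaw of about 0.05 instead of 0.31; the hole has room for that.

```bash
python3 - <<'E'
from h import *
yaw=.05;hx=np.array([np.cos(yaw),np.sin(yaw),0]);H=np.array([.5723,-.2164,.102])
p,R=pose();P=tool(yaw,np.radians(39.04),1);dp=P.as_matrix()[:,2]*.0145
A=H+hx*.060;A[2]=.262;B=A.copy();B[2]=.1415
a=plan(A+dp,P,4);b=plan(B+dp,P,4,a);C=H+hx*.025;C[2]=.1415
print("then");c=plan(C+dp,P,3,b)
E
```

```text
from [ 0.6388 -0.1916  0.2562] step mm 5.548102178619396 deg 3.6881061222904337
0 t [0.0022, -0.007, 0.0005] w [0.013, 0.0003, 0.0158]
1 t [0.0018, -0.0071, 0.0008] w [0.013, 0.0003, 0.0158]
2 t [0.0015, -0.0072, 0.0011] w [0.013, 0.0003, 0.0158]
3 t [0.0011, -0.0072, 0.0014] w [0.013, 0.0003, 0.0158]
from [ 0.6413 -0.2129  0.2507] step mm 30.125000000000007 deg 0.0
0 t [0.0253, 0.0, 0.0312] w [0.0, 0.0, 0.0]
1 t [0.0253, 0.0, 0.0312] w [0.0, 0.0, 0.0]
2 t [0.0253, 0.0, 0.0312] w [0.0, 0.0, 0.0]
3 t [0.0253, 0.0, 0.0312] w [0.0, 0.0, 0.0]
then
from [ 0.6413 -0.2129  0.1302] step mm 11.66666666666667 deg 0.0
0 t [0.0121, -0.0, -0.0098] w [0.0, 0.0, 0.0]
1 t [0.0121, -0.0, -0.0098] w [0.0, 0.0, 0.0]
2 t [0.0121, -0.0, -0.0098] w [0.0, 0.0, 0.0]
```

```bash
python3 -m jog '[{"tx":0.0022,"ty":-0.007,"tz":0.0005,"wx":0.013,"wy":0,"wz":0.0158,"jaw":255},{"tx":0.0018,"ty":-0.007,"tz":0.0008,"wx":0.013,"wy":0,"wz":0.0158,"jaw":255},{"tx":0.0015,"ty":-0.007,"tz":0.0011,"wx":0.013,"wy":0,"wz":0.0158,"jaw":255},{"tx":0.0011,"ty":-0.007,"tz":0.0014,"wx":0.013,"wy":0,"wz":0.0158,"jaw":255},{"tx":0.0126,"ty":0,"tz":0.0156,"wx":0,"wy":0,"wz":0,"jaw":255},{"tx":0.0126,"ty":0,"tz":0.0156,"wx":0,"wy":0,"wz":0,"jaw":255},{"tx":0,"ty":0,"tz":0,"wx":0,"wy":0,"wz":0,"jaw":255},{"tx":0,"ty":0,"tz":0,"wx":0,"wy":0,"wz":0,"jaw":255}]'; cat >>h.py <<'E'
def hook(d=.0145):
    p,R=pose();M=R.as_matrix();y=M[:,1];hx=np.array([y[1],-y[0],0]);hx/=np.linalg.norm(hx)
    O=p-d*M[:,2];print("O",O.round(4),"yaw",np.arctan2(hx[1],hx[0]).round(3),"lean",np.degrees(np.arccos(-M[2,2])).round(2),"roll",y[2].round(3),"q",bot.observe()["qpos"].round(2));return O,hx
E
python3 - <<'E'
from h import *
hook()
yaw=.05;hx=np.array([np.cos(yaw),np.sin(yaw),0]);H=np.array([.5723,-.2164,.102])
P=tool(yaw,np.radians(39.04),1);dp=P.as_matrix()[:,2]*.0145
B=H+hx*.060;B[2]=.1415
b=plan(B+dp,P,4);C=H+hx*.025;C[2]=.1415
print("then");c=plan(C+dp,P,3,b)
E
```

```text
t: 12.55
position: [0.6423, -0.2132, 0.2223]
ee_rot: [0.337, -0.024, 0.941, 0.008]
contact_force: [1.7, -0.5, -1.5]
opening: 0.0136
finger_force: 40.0
O [ 0.6331 -0.2136  0.2335] yaw 0.05 lean 39.39 roll -0.001 q [-0.5   0.21  2.02  0.87  0.45 -2.84]
from [ 0.6423 -0.2132  0.2223] step mm 23.005302431205024 deg 0.08848752153639565
0 t [0.0197, 0.0001, 0.0235] w [-0.0001, 0.0005, 0.0]
1 t [0.0197, 0.0001, 0.0235] w [-0.0001, 0.0005, 0.0]
2 t [0.0196, 0.0001, 0.0236] w [-0.0001, 0.0005, 0.0]
3 t [0.0196, 0.0001, 0.0236] w [-0.0001, 0.0005, 0.0]
then
from [ 0.6413 -0.2129  0.1302] step mm 11.66666666666667 deg 0.0
0 t [0.0121, -0.0, -0.0098] w [0.0, 0.0, 0.0]
1 t [0.0121, -0.0, -0.0098] w [0.0, 0.0, 0.0]
2 t [0.0121, -0.0, -0.0098] w [0.0, 0.0, 0.0]
```

Before going lower I'll fit the arm's kinematics from the recorded states, so that I can check joint 6 in advance.

```bash
cat >kin.py <<'E'
from h import *
from scipy.optimize import least_squares
D=[([-1.146,.353,1.634,0,1.155,-.002],[.2587,-.5688,.2144],[-.0006,.9773,.2118,0]),
([-.85,-.479,2.226,.735,.972,.386],[.3986,-.1497,.4017],[-.008,.922,.018,.386]),
([.584,-.432,2.322,-.604,.678,2.488],[.4208,.1262,.3354],[-.006,.931,.015,.364]),
([.914,-.235,2.284,-.895,.758,3.017],[.4201,.2315,.3093],[-.007,.926,.017,.376]),
([.797,-.031,2.306,-1.166,.559,.129],[.477,.2395,.2427],[.382,-.015,.924,.007]),
([.715,.026,2.251,-1.0,.5,-.082],[.4962,.2405,.2212],[.342,-.019,.94,.005]),
([.863,-.249,2.184,-.698,.825,-.363],[.4249,.2377,.3378],[.341,-.019,.94,.005]),
([-.069,-.303,1.898,.202,.876,-1.889],[.5494,.0191,.49],[.34,-.082,.937,.03])]
def fk(q,k):
    h,l1,l2,L,a,b=k;R1=Ro.from_euler('z',q[0]);R3=R1*Ro.from_euler('y',q[1]+q[2]);R6=R3*Ro.from_euler('ZYZ',[q[3],q[4],q[5]])
    W=R1.apply([a+l1*np.sin(q[1]),0,h+l1*np.cos(q[1])])+R3.apply([b,0,l2]);return W+R6.apply([0,0,L]),R6
f=lambda k:np.concatenate([fk(q,k)[0]-p for q,p,_ in D])
K=least_squares(f,[.3,.45,.45,.38,0,0]).x
Q=lambda q:Ro.from_quat([q[1],q[2],q[3],q[0]])
C0=(fk(D[0][0],K)[1].inv()*Q(D[0][2]))
lo=np.array([-2.63,-.92,.06,-1.3,0,-3.02]);hi=np.array([2.63,2.1,2.66,4.44,2.69,3.02])
def ik(p,R,q0):
    def g(q):
        pp,r=fk(q,K);return np.r_[(pp-p)*5,((r*C0).inv()*R).as_rotvec()]
    return least_squares(g,q0).x
E
python3 - <<'E'
from kin import *
print(K.round(3),"res mm",np.abs(f(K)).max()*1e3,"rot",[np.degrees(((fk(q,K)[1]*C0).inv()*Q(o)).magnitude()).round(1) for q,_,o in D])
H=np.array([.5723,-.2164,.102]);q0=bot.observe()["qpos"]
for yaw in(.05,-.1,-.25,-.4):
  for off,z in((.06,.2335),(.06,.1415),(.025,.1415),(.0,.30)):
    hx=np.array([np.cos(yaw),np.sin(yaw),0]);P=tool(yaw,np.radians(39.3),1);O=H+hx*off;O[2]=z
    print(yaw,off,z,ik(O+P.as_matrix()[:,2]*.0145,P,q0).round(2))
E
```

```text
[0.294 0.568 0.495 0.358 0.    0.059] res mm 1.7293748741652528 rot [np.float64(0.0), np.float64(0.1), np.float64(0.1), np.float64(0.1), np.float64(0.0), np.float64(0.0), np.float64(0.1), np.float64(0.1)]
0.05 0.06 0.2335 [-0.5   0.21  2.02  0.87  0.45 -2.83]
0.05 0.06 0.1415 [-0.5   0.36  2.09  1.33  0.35 -3.33]
0.05 0.025 0.1415 [-0.54  0.32  2.15  1.38  0.37 -3.42]
0.05 0.0 0.3 [-0.57  0.04  2.05  0.72  0.59 -2.71]
-0.1 0.06 0.2335 [-0.45  0.19  2.04  0.74  0.33 -2.55]
-0.1 0.06 0.1415 [-0.45  0.35  2.11  1.44  0.22 -3.28]
-0.1 0.025 0.1415 [-0.48  0.31  2.17  1.54  0.24 -3.41]
-0.1 0.0 0.3 [-0.5   0.01  2.08  0.57  0.48 -2.41]
-0.25 0.06 0.2335 [-0.4   0.18  2.06  0.41  0.24 -2.09]
-0.25 0.06 0.1415 [-0.4   0.34  2.12  1.57  0.1  -3.26]
-0.25 0.025 0.1415 [-0.41  0.3   2.19  1.83  0.11 -3.53]
-0.25 0.0 0.3 [-0.42 -0.01  2.1   0.29  0.39 -1.98]
-0.4 0.06 0.2335 [-0.35  0.18  2.06 -0.15  0.22 -1.39]
-0.4 0.06 0.1415 [-0.35  0.34  2.12  1.38 -0.03 -2.91]
-0.4 0.025 0.1415 [-0.34  0.3   2.19  0.78 -0.05 -2.31]
-0.4 0.0 0.3 [-0.34 -0.01  2.1  -0.1   0.37 -1.43]
```

```bash
python3 - <<'E'
from kin import *
H=np.array([.5723,-.2164,.102]);q0=bot.observe()["qpos"]
for yaw in(.1,.05,-.05,-.15):
 for tl in(10,15,20):
  al=np.radians(tl);hx=np.array([np.cos(yaw),np.sin(yaw),0]);P=tool(yaw,np.radians(39.3)-al,1)
  tx=-.025*np.cos(al)-.052*np.sin(al);tz=.025*np.sin(al)-.052*np.cos(al)
  for off in(.035,0):
    O=H+hx*(off-tx);O[2]=.093-.0035-tz
    print(yaw,tl,off,O.round(3),ik(O+P.as_matrix()[:,2]*.0145,P,q0).round(2))
E
```

```text
0.1 10 0.035 [ 0.641 -0.21   0.136] [-0.45  0.38  1.96  0.65  0.44 -2.66]
0.1 10 0 [ 0.606 -0.213  0.136] [-0.48  0.34  2.02  0.7   0.43 -2.74]
0.1 15 0.035 [ 0.645 -0.209  0.133] [-0.42  0.4   1.9   0.43  0.51 -2.43]
0.1 15 0 [ 0.61  -0.213  0.133] [-0.45  0.36  1.96  0.47  0.5  -2.5 ]
0.1 20 0.035 [ 0.648 -0.209  0.13 ] [-0.39  0.42  1.83  0.28  0.61 -2.27]
0.1 20 0 [ 0.613 -0.212  0.13 ] [-0.42  0.38  1.9   0.3   0.59 -2.32]
0.05 10 0.035 [ 0.641 -0.213  0.136] [-0.44  0.37  1.97  0.62  0.41 -2.58]
0.05 10 0 [ 0.606 -0.215  0.136] [-0.47  0.33  2.03  0.67  0.4  -2.66]
0.05 15 0.035 [ 0.645 -0.213  0.133] [-0.41  0.39  1.9   0.4   0.5  -2.35]
0.05 15 0 [ 0.61  -0.215  0.133] [-0.44  0.35  1.97  0.44  0.48 -2.42]
0.05 20 0.035 [ 0.648 -0.213  0.13 ] [-0.39  0.42  1.83  0.25  0.59 -2.2 ]
0.05 20 0 [ 0.614 -0.214  0.13 ] [-0.41  0.38  1.9   0.28  0.57 -2.25]
-0.05 10 0.035 [ 0.641 -0.22   0.136] [-0.42  0.37  1.97  0.53  0.36 -2.4 ]
-0.05 10 0 [ 0.606 -0.218  0.136] [-0.45  0.33  2.04  0.59  0.35 -2.48]
-0.05 15 0.035 [ 0.645 -0.22   0.133] [-0.4   0.39  1.91  0.32  0.46 -2.18]
-0.05 15 0 [ 0.61  -0.218  0.133] [-0.42  0.35  1.98  0.36  0.44 -2.24]
-0.05 20 0.035 [ 0.648 -0.22   0.13 ] [-0.38  0.42  1.84  0.2   0.58 -2.05]
-0.05 20 0 [ 0.614 -0.218  0.13 ] [-0.4   0.37  1.91  0.22  0.55 -2.09]
-0.15 10 0.035 [ 0.64  -0.227  0.136] [-0.4   0.36  1.98  0.4   0.32 -2.17]
-0.15 10 0 [ 0.606 -0.221  0.136] [-0.42  0.32  2.05  0.46  0.3  -2.25]
-0.15 15 0.035 [ 0.644 -0.227  0.133] [-0.39  0.39  1.91  0.23  0.44 -2.  ]
-0.15 15 0 [ 0.609 -0.222  0.133] [-0.4   0.34  1.98  0.26  0.42 -2.04]
-0.15 20 0.035 [ 0.648 -0.228  0.13 ] [-0.38  0.42  1.84  0.14  0.56 -1.9 ]
-0.15 20 0 [ 0.613 -0.223  0.13 ] [-0.39  0.37  1.91  0.16  0.53 -1.93]
```

```bash
python3 - <<'E'
from h import *
yaw=.05;al=np.radians(12);hx=np.array([np.cos(yaw),np.sin(yaw),0]);H=np.array([.5723,-.2164,.102])
P=tool(yaw,np.radians(39.3)-al,1);dp=P.as_matrix()[:,2]*.0145
A=H+hx*(.038+.0353);A[2]=.23;B=A.copy();B[2]=.1352;C=H+hx*.0353;C[2]=.1352
a=plan(A+dp,P,3);b=plan(B+dp,P,4,a);plan(C+dp,P,4,b)
E
```

```text
from [ 0.6423 -0.2132  0.2223] step mm 3.7263147807000725 deg 4.030501556763994
0 t [-0.002, 0.0001, 0.0046] w [-0.0001, 0.0224, 0.0]
1 t [-0.0023, 0.0001, 0.0044] w [-0.0001, 0.0224, 0.0]
2 t [-0.0026, 0.0001, 0.0042] w [-0.0001, 0.0224, 0.0]
from [ 0.6522 -0.2124  0.2171] step mm 23.700000000000006 deg 0.0
0 t [0.0145, 0.0, 0.0281] w [0.0, 0.0, 0.0]
1 t [0.0145, 0.0, 0.0281] w [0.0, 0.0, 0.0]
2 t [0.0145, 0.0, 0.0281] w [0.0, 0.0, 0.0]
3 t [0.0145, 0.0, 0.0281] w [0.0, 0.0, 0.0]
from [ 0.6522 -0.2124  0.1223] step mm 9.499999999999982 deg 0.0
0 t [0.0113, -0.0, -0.0058] w [0.0, 0.0, 0.0]
1 t [0.0113, -0.0, -0.0058] w [0.0, 0.0, 0.0]
2 t [0.0113, -0.0, -0.0058] w [0.0, 0.0, 0.0]
3 t [0.0113, -0.0, -0.0058] w [0.0, 0.0, 0.0]
```

```bash
python3 -m jog '[{"tx":-0.002,"ty":0,"tz":0.0046,"wx":0,"wy":0.0224,"wz":0,"jaw":255},{"tx":-0.0023,"ty":0,"tz":0.0044,"wx":0,"wy":0.0224,"wz":0,"jaw":255},{"tx":-0.0026,"ty":0,"tz":0.0042,"wx":0,"wy":0.0224,"wz":0,"jaw":255},{"tx":0.0145,"ty":0,"tz":0.0281,"wx":0,"wy":0,"wz":0,"jaw":255},{"tx":0.0145,"ty":0,"tz":0.0281,"wx":0,"wy":0,"wz":0,"jaw":255},{"tx":0.0145,"ty":0,"tz":0.0281,"wx":0,"wy":0,"wz":0,"jaw":255},{"tx":0.0145,"ty":0,"tz":0.0281,"wx":0,"wy":0,"wz":0,"jaw":255},{"tx":0,"ty":0,"tz":0,"wx":0,"wy":0,"wz":0,"jaw":255}]'; python3 - <<'E'
from h import *
O,hx=hook()
al=np.radians(12);H=np.array([.5723,-.2164,.102])
tip=O-hx*.0353-[0,0,.0457];print("tip",tip, "H-tip",H-tip,"along",(H-tip)@hx)
p,R=pose();M=R.inv()
for n,v in(("hx",hx),("z",[0,0,1.])):print(n,(M.apply(v)*.01/.75).round(5))
t=cam("top");s=cam("side")
cs=np.array([tip]);print(proj(s,tip),proj(t,tip),proj(s,H))
a=cv2.resize(t["frame"][140:250,410:510],None,fx=4,fy=4,interpolation=2);b=cv2.resize(s["frame"][130:185,330:430],None,fx=4,fy=8,interpolation=2)
cv2.imwrite("pics/ts4.png",np.hstack([a,b])[:,:,::-1])
E
```

```text
t: 13.55
position: [0.651, -0.2126, 0.12]
ee_rot: [0.234, -0.024, 0.972, 0.006]
contact_force: [0.4, 0.7, -0.2]
opening: 0.0136
finger_force: 40.0
O [ 0.6445 -0.2129  0.1329] yaw 0.049 lean 27.1 roll 0.001 q [-0.43  0.39  1.94  0.51  0.44 -2.47]
tip [ 0.60919262 -0.21467931  0.08717497] H-tip [-0.03689262 -0.00172069  0.01482503] along -0.03693261888100863
hx [-0.01187  0.       0.00607]
z [-6.070e-03  2.000e-05 -1.187e-02]
[[353.97087583 169.91437146]] [[454.35356696 173.40506889]] [[364.87898737 168.01662036]]
```

View pics/ts4.png

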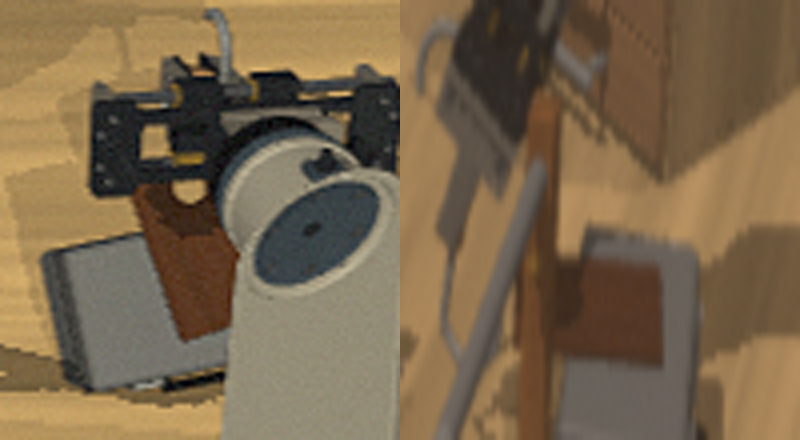

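The crops show the palette unmoved, its hole at top pixel (457.5,187.5), and the hook tip below and beyond the palette's end. Next I'll move back under the hole and raise the hook.

```bash
python3 -m jog '[{"tx":0.011,"ty":0,"tz":-0.0056,"wx":0,"wy":0,"wz":0,"jaw":255},{"tx":0.011,"ty":0,"tz":-0.0056,"wx":0,"wy":0,"wz":0,"jaw":255},{"tx":0.011,"ty":0,"tz":-0.0056,"wx":0,"wy":0,"wz":0,"jaw":255},{"tx":0.011,"ty":0,"tz":-0.0056,"wx":0,"wy":0,"wz":0,"jaw":255},{"tx":0,"ty":0,"tz":0,"wx":0,"wy":0,"wz":0,"jaw":255},{"tx":-0.004,"ty":0,"tz":-0.0078,"wx":0,"wy":0,"wz":0,"jaw":255},{"tx":-0.004,"ty":0,"tz":-0.0078,"wx":0,"wy":0,"wz":0,"jaw":255},{"tx":-0.004,"ty":0,"tz":-0.0078,"wx":0,"wy":0,"wz":0,"jaw":255}]'; python3 - <<'E'
from h import *
O,hx=hook()
tip=O-hx*.0353-[0,0,.0457];print("tip",tip)
t=cam("top");s=cam("side");w=cam("wrist");print(proj(t,tip),proj(w,tip))
a=cv2.resize(t["frame"][150:230,420:500],None,fx=5,fy=5,interpolation=2);b=cv2.resize(w["frame"][:230,170:450],(400,330));b=np.vstack([b,np.zeros((70,400,3),np.uint8)])
cv2.imwrite("pics/ts5.png",np.hstack([a,b])[:,:,::-1])
E
```

```text
t: 14.65
position: [0.6152, -0.215, 0.1412]
ee_rot: [0.235, -0.024, 0.972, 0.006]
contact_force: [0.0, -0.6, -0.4]
opening: 0.0137
finger_force: 40.0
O [ 0.6085 -0.2153  0.1541] yaw 0.049 lean 27.24 roll -0.0 q [-0.46  0.31  1.99  0.52  0.47 -2.5 ]
tip [ 0.57328074 -0.21701772  0.10835303]
[[457.64696585 185.96521756]] [[317.64185445 152.32870406]]
```

View pics/ts5.png

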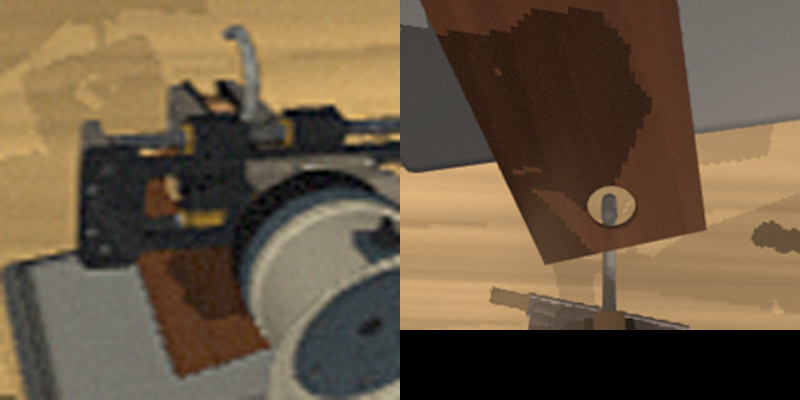

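The last crop shows the hook tip up through the hole, at crop (609,208), and the palette undisturbed. I'll raise it now, moving back slightly on an arc, after an IK check.

```bash
python3 - <<'E'
from kin import *
q0=bot.observe()["qpos"];yaw=.05
for x,z,ln in((.6085,.184,27.2),(.595,.23,27.2),(.575,.27,30),(.55,.32,39.3),(.55,.36,39.3),(.50,.32,39.3)):
    P=tool(yaw,np.radians(ln),1);O=np.array([x,-.2153+(x-.6085)*.2,z]);print(x,z,ln,ik(O+P.as_matrix()[:,2]*.0145,P,q0).round(2))
P=tool(.05,np.radians(27.2),1);dp=P.as_matrix()[:,2]*.0145
p,R=pose();O=p-dp
a=plan(O+[0,0,.03]+dp,P,4);b=plan(O+[-.012,-.002,.066]+dp,P,4,a)
E
```

```text
0.6085 0.184 27.2 [-0.46  0.27  1.97  0.46  0.53 -2.43]
0.595 0.23 27.2 [-0.48  0.19  1.95  0.41  0.62 -2.38]
0.575 0.27 30 [-0.52  0.11  1.97  0.45  0.66 -2.44]
0.55 0.32 39.3 [-0.62 -0.01  2.05  0.7   0.66 -2.71]
0.55 0.36 39.3 [-0.62 -0.05  2.    0.63  0.73 -2.62]
0.5 0.32 39.3 [-0.72 -0.07  2.11  0.74  0.72 -2.81]
from [ 0.6152 -0.215   0.1411] step mm 7.5 deg 0.02164569498170695
0 t [-0.0046, -0.0, -0.0089] w [-0.0001, 0.0001, -0.0]
1 t [-0.0046, -0.0, -0.0089] w [-0.0001, 0.0001, -0.0]
2 t [-0.0046, -0.0, -0.0089] w [-0.0001, 0.0001, -0.0]
3 t [-0.0046, -0.0, -0.0089] w [-0.0001, 0.0001, -0.0]
from [ 0.6152 -0.215   0.1711] step mm 9.500000000000002 deg 0.0
0 t [-0.0019, -0.0005, -0.0125] w [0.0, 0.0, 0.0]
1 t [-0.0019, -0.0005, -0.0125] w [0.0, 0.0, 0.0]
2 t [-0.0019, -0.0005, -0.0125] w [0.0, 0.0, 0.0]
3 t [-0.0019, -0.0005, -0.0125] w [0.0, 0.0, 0.0]
```

```bash
python3 -m jog '[{"tx":-0.0046,"ty":0,"tz":-0.009,"wx":0,"wy":0,"wz":0,"jaw":255},{"tx":-0.0046,"ty":0,"tz":-0.009,"wx":0,"wy":0,"wz":0,"jaw":255},{"tx":-0.0046,"ty":0,"tz":-0.009,"wx":0,"wy":0,"wz":0,"jaw":255},{"tx":-0.0046,"ty":0,"tz":-0.009,"wx":0,"wy":0,"wz":0,"jaw":255},{"tx":-0.002,"ty":-0.0005,"tz":-0.0125,"wx":0,"wy":0,"wz":0,"jaw":255},{"tx":-0.002,"ty":-0.0005,"tz":-0.0125,"wx":0,"wy":0,"wz":0,"jaw":255},{"tx":-0.002,"ty":-0.0005,"tz":-0.0125,"wx":0,"wy":0,"wz":0,"jaw":255},{"tx":-0.002,"ty":-0.0005,"tz":-0.0125,"wx":0,"wy":0,"wz":0,"jaw":255}]'; python3 - <<'E'
from h import *
O,hx=hook();p,R=pose()
P=tool(.05,np.radians(27.2),1);dp=P.as_matrix()[:,2]*.0145
P2=tool(.05,np.radians(33),1);dp2=P2.as_matrix()[:,2]*.0145
a=plan(O+[-.05,-.01,.09]+dp2,P2,8)
# palette pixels in side view: dark red-brown mask
s=cam("side");hsv=cv2.cvtColor(s["frame"],cv2.COLOR_RGB2HSV)[100:220,330:420]
m=cv2.inRange(hsv,(0,110,30),(10,255,110));c=max(cv2.findContours(m,0,2)[0],key=cv2.contourArea);print(cv2.boundingRect(c),cv2.contourArea(c))
E
```

```text
t: 15.8
position: [0.6027, -0.2171, 0.2075]
ee_rot: [0.235, -0.024, 0.972, 0.006]
contact_force: [0.4, -0.6, -2.2]
opening: 0.0137
finger_force: 40.0
O [ 0.5961 -0.2174  0.2204] yaw 0.049 lean 27.21 roll 0.0 q [-0.48  0.2   1.96  0.42  0.6  -2.4 ]
from [ 0.6027 -0.2171  0.2075] step mm 12.934022354237033 deg 0.723202334324454
0 t [0.0004, -0.0013, -0.0172] w [-0.0, -0.004, -0.0]
1 t [0.0002, -0.0013, -0.0172] w [-0.0, -0.004, -0.0]
2 t [-0.0001, -0.0013, -0.0172] w [-0.0, -0.004, -0.0]
3 t [-0.0003, -0.0013, -0.0172] w [-0.0, -0.004, -0.0]
4 t [-0.0005, -0.0013, -0.0172] w [-0.0, -0.004, -0.0]
5 t [-0.0007, -0.0012, -0.0172] w [-0.0, -0.004, -0.0]
6 t [-0.0009, -0.0012, -0.0172] w [-0.0, -0.004, -0.0]
7 t [-0.0011, -0.0012, -0.0172] w [-0.0, -0.004, -0.0]
(56, 70, 1, 1) 0.0
```

```bash
python3 -m jog '[{"tx":0.0003,"ty":-0.0013,"tz":-0.0172,"wx":0,"wy":-0.004,"wz":0,"jaw":255},{"tx":0.0002,"ty":-0.0013,"tz":-0.0172,"wx":0,"wy":-0.004,"wz":0,"jaw":255},{"tx":0,"ty":-0.0013,"tz":-0.0172,"wx":0,"wy":-0.004,"wz":0,"jaw":255},{"tx":-0.0003,"ty":-0.0013,"tz":-0.0172,"wx":0,"wy":-0.004,"wz":0,"jaw":255},{"tx":-0.0005,"ty":-0.0013,"tz":-0.0172,"wx":0,"wy":-0.004,"wz":0,"jaw":255},{"tx":-0.0007,"ty":-0.0013,"tz":-0.0172,"wx":0,"wy":-0.004,"wz":0,"jaw":255},{"tx":-0.0009,"ty":-0.0013,"tz":-0.0172,"wx":0,"wy":-0.004,"wz":0,"jaw":255},{"tx":-0.001,"ty":-0.0013,"tz":-0.0172,"wx":0,"wy":-0.004,"wz":0,"jaw":255}]'; python3 - <<'E'
from h import *
O,hx=hook();p,R=pose()
P2=tool(.05,np.radians(39.3),1);dp2=P2.as_matrix()[:,2]*.0145
a=plan(O+[-.015,-.003,.05]+dp2,P2,6)
s=cam("side");t=cam("top")
a=cv2.resize(t["frame"][150:230,420:500],None,fx=5,fy=5,interpolation=2);b=cv2.resize(s["frame"][100:200,320:420],None,fx=4,fy=4,interpolation=2)
cv2.imwrite("pics/ts6.png",np.hstack([a,b])[:,:,::-1])
h=cv2.cvtColor(s["frame"],cv2.COLOR_RGB2HSV)
for r in range(140,200,6):print(r,[f"{tuple(s['frame'][r,c])}".replace('np.uint8','') for c in range(350,412,10)])
E
```

```text
t: 16.85
position: [0.5537, -0.2273, 0.2983]
ee_rot: [0.284, -0.024, 0.958, 0.007]
contact_force: [0.0, -0.5, -1.6]
opening: 0.0138
finger_force: 40.0
O [ 0.5458 -0.2277  0.3105] yaw 0.049 lean 33.02 roll 0.0 q [-0.59  0.01  2.    0.51  0.72 -2.53]
from [ 0.5537 -0.2273  0.2983] step mm 8.805621588197281 deg 1.0464703053519027
0 t [-0.0036, -0.0005, -0.0112] w [-0.0, -0.0058, -0.0]
1 t [-0.0038, -0.0005, -0.0111] w [-0.0, -0.0058, -0.0]
2 t [-0.004, -0.0005, -0.011] w [-0.0, -0.0058, -0.0]
3 t [-0.0042, -0.0005, -0.011] w [-0.0, -0.0058, -0.0]
4 t [-0.0044, -0.0005, -0.0109] w [-0.0, -0.0058, -0.0]
5 t [-0.0046, -0.0005, -0.0108] w [-0.0, -0.0058, -0.0]
140 ['((138), (109), (74))', '((142), (112), (77))', '((127), (102), (69))', '((59), (42), (29))', '((112), (83), (57))', '((111), (88), (60))', '((105), (85), (57))']
146 ['((146), (116), (78))', '((135), (107), (73))', '((121), (92), (62))', '((60), (42), (30))', '((111), (83), (57))', '((112), (88), (60))', '((105), (85), (58))']
152 ['((158), (125), (83))', '((151), (121), (84))', '((148), (116), (79))', '((66), (48), (33))', '((1
[... 541 characters left out ...]
 (99), (91))', '((109), (87), (59))']
176 ['((109), (92), (74))', '((124), (86), (54))', '((168), (134), (93))', '((105), (99), (91))', '((107), (99), (92))', '((105), (98), (90))', '((159), (126), (85))']
182 ['((163), (129), (88))', '((116), (77), (48))', '((103), (95), (87))', '((106), (98), (92))', '((106), (99), (91))', '((103), (96), (88))', '((122), (97), (66))']
188 ['((148), (118), (79))', '((113), (76), (44))', '((87), (79), (72))', '((87), (80), (73))', '((87), (79), (72))', '((84), (78), (70))', '((150), (119), (81))']
194 ['((141), (112), (76))', '((113), (76), (47))', '((86), (78), (71))', '((83), (77), (69))', '((70), (63), (56))', '((63), (55), (48))', '((164), (129), (86))']
```

```bash
python3 -m jog '[{"tx":-0.0036,"ty":-0.0005,"tz":-0.0112,"wx":0,"wy":-0.0058,"wz":0,"jaw":255},{"tx":-0.0038,"ty":-0.0005,"tz":-0.0111,"wx":0,"wy":-0.0058,"wz":0,"jaw":255},{"tx":-0.004,"ty":-0.0005,"tz":-0.011,"wx":0,"wy":-0.0058,"wz":0,"jaw":255},{"tx":-0.0042,"ty":-0.0005,"tz":-0.011,"wx":0,"wy":-0.0058,"wz":0,"jaw":255},{"tx":-0.0044,"ty":-0.0005,"tz":-0.0109,"wx":0,"wy":-0.0058,"wz":0,"jaw":255},{"tx":-0.0046,"ty":-0.0005,"tz":-0.0108,"wx":0,"wy":-0.0058,"wz":0,"jaw":255},{"tx":0,"ty":0,"tz":0,"wx":0,"wy":0,"wz":0,"jaw":255},{"tx":0,"ty":0,"tz":0,"wx":0,"wy":0,"wz":0,"jaw":255}]'; python3 - <<'E'
from kin import *
O,hx=hook();q=bot.observe()["qpos"]
P=tool(.0405,np.radians(39.3),1);dp=P.as_matrix()[:,2]*.0145
for x in np.array([(.49,-.15,.37),(.44,-.08,.37),(.42,0,.37),(.41,.05,.37),(.41,.1,.37),(.41,.171,.35),(.41,.171,.275),(.479,.1737,.275),(.4886,.171,.233)]):
    q=ik(x+dp,P,q);print(x,q.round(2),np.abs(fk(q,K)[0]-x-dp).max().round(4))
WP=np.array([(.44,-.08,.37),(.415,.03,.37)])
a=plan(WP[0]+dp,P,8);plan(WP[1]+dp,P,4,a)
E
```

```text
t: 17.95
position: [0.5403, -0.2302, 0.3484]
ee_rot: [0.336, -0.023, 0.942, 0.008]
contact_force: [-0.6, -0.5, -0.4]
opening: 0.0138
finger_force: 40.0
O [ 0.5312 -0.2307  0.3597] yaw 0.049 lean 39.22 roll 0.0 q [-0.66 -0.08  2.02  0.64  0.76 -2.66]
[ 0.49 -0.15  0.37] [-0.53 -0.24  2.13  0.54  0.73 -2.45] 0.0
[ 0.44 -0.08  0.37] [-0.38 -0.41  2.23  0.4   0.72 -2.22] 0.0
[0.42 0.   0.37] [-0.04 -0.5   2.27  0.09  0.69 -1.7 ] 0.0
[0.41 0.05 0.37] [ 0.21 -0.51  2.28 -0.16  0.7  -1.31] 0.0
[0.41 0.1  0.37] [ 0.44 -0.47  2.26 -0.37  0.74 -0.97] 0.0
[0.41  0.171 0.35 ] [ 0.7  -0.36  2.25 -0.59  0.77 -0.59] 0.0
[0.41  0.171 0.275] [ 0.7  -0.26  2.36 -0.75  0.6  -0.37] 0.0
[0.479  0.1737 0.275 ] [ 0.56 -0.14  2.27 -0.72  0.5  -0.49] 0.0
[0.4886 0.171  0.233 ] [ 0.54 -0.05  2.31 -0.9   0.39 -0.31] 0.0
from [ 0.5403 -0.2302  0.3484] step mm 22.040318386214736 deg 0.06077489325850465
0 t [0.0097, 0.0258, -0.0102] w [0.0002, -0.0001, 0.0003]
1 t [0.0097, 0.0258, -0.0102] w [0.0002, -0.0001, 0.0003]
2 t [0.0098, 0.0258, -0.0102] w [0.0002, -0.0001, 0.0003]
3 t [0.0098, 0.0258, -0.0102] w [0.0002, -0.0001, 0.0003]
4 t [0.0098, 0.0257, -0.0102] w [0.0002, -0.0001, 0.0003]
5 t [0.0098, 0.0257, -0.0102] w [0.0002, -0.0001, 0.0003]
6 t [0.0098, 0.0257, -0.0103] w [0.0002, -0.0001, 0.0003]
7 t [0.0098, 0.0257, -0.0103] w [0.0002, -0.0001, 0.0003]
from [ 0.4492 -0.0796  0.3588] step mm 28.201285431696196 deg 0.0
0 t [0.0053, 0.037, -0.0043] w [0.0, 0.0, 0.0]
1 t [0.0053, 0.037, -0.0043] w [0.0, 0.0, 0.0]
2 t [0.0053, 0.037, -0.0043] w [0.0, 0.0, 0.0]
3 t [0.0053, 0.037, -0.0043] w [0.0, 0.0, 0.0]
```

```bash
python3 -m jog '[{"tx":0.005,"ty":0.013,"tz":-0.005,"wx":0,"wy":0,"wz":0,"jaw":255},{"tx":0.01,"ty":0.026,"tz":-0.01,"wx":0,"wy":0,"wz":0.0005,"jaw":255},{"tx":0.01,"ty":0.026,"tz":-0.01,"wx":0,"wy":0,"wz":0.0005,"jaw":255},{"tx":0.01,"ty":0.026,"tz":-0.01,"wx":0,"wy":0,"wz":0.0005,"jaw":255},{"tx":0.01,"ty":0.026,"tz":-0.01,"wx":0,"wy":0,"wz":0.0005,"jaw":255},{"tx":0.01,"ty":0.026,"tz":-0.01,"wx":0,"wy":0,"wz":0.0005,"jaw":255},{"tx":0.01,"ty":0.028,"tz":-0.01,"wx":0,"wy":0,"wz":0,"jaw":255},{"tx":0.009,"ty":0.03,"tz":-0.01,"wx":0,"wy":0,"wz":0,"jaw":255}]'; python3 - <<'E'
from h import *
O,hx=hook()
P=tool(.0405,np.radians(39.3),1);dp=P.as_matrix()[:,2]*.0145
a=plan(np.array([.41,.06,.37])+dp,P,5);plan(np.array([.41,.171,.35])+dp,P,5,a)
E
```

```text
t: 18.95
position: [0.4541, -0.0821, 0.357]
ee_rot: [0.335, -0.019, 0.942, 0.01]
contact_force: [-0.1, 0.4, -1.9]
opening: 0.0136
finger_force: 40.0
O [ 0.4449 -0.0826  0.3683] yaw 0.043 lean 39.21 roll 0.006 q [-0.4  -0.39  2.22  0.43  0.72 -2.24]
from [ 0.4541 -0.0821  0.357 ] step mm 29.343707493104734 deg 0.07301911571035544
0 t [0.0058, 0.0384, -0.005] w [0.0004, -0.0001, -0.0001]
1 t [0.0058, 0.0384, -0.0051] w [0.0004, -0.0001, -0.0001]
2 t [0.0058, 0.0384, -0.0051] w [0.0004, -0.0001, -0.0001]
3 t [0.0057, 0.0384, -0.0052] w [0.0004, -0.0001, -0.0001]
4 t [0.0057, 0.0384, -0.0052] w [0.0004, -0.0001, -0.0001]
from [0.4192 0.0604 0.3588] step mm 22.557482128996586 deg 0.0
0 t [0.0025, 0.0296, 0.0049] w [0.0, 0.0, 0.0]
1 t [0.0025, 0.0296, 0.0049] w [0.0, 0.0, 0.0]
2 t [0.0025, 0.0296, 0.0049] w [0.0, 0.0, 0.0]
3 t [0.0025, 0.0296, 0.0049] w [0.0, 0.0, 0.0]
4 t [0.0025, 0.0296, 0.0049] w [0.0, 0.0, 0.0]
```

```bash
python3 -m jog '[{"tx":0.0058,"ty":0.0384,"tz":-0.005,"wx":0.0004,"wy":0,"wz":0,"jaw":255},{"tx":0.0058,"ty":0.0384,"tz":-0.005,"wx":0.0004,"wy":0,"wz":0,"jaw":255},{"tx":0.0058,"ty":0.0384,"tz":-0.005,"wx":0.0004,"wy":0,"wz":0,"jaw":255},{"tx":0.0058,"ty":0.0384,"tz":-0.005,"wx":0.0004,"wy":0,"wz":0,"jaw":255},{"tx":0.0058,"ty":0.0384,"tz":-0.005,"wx":0.0004,"wy":0,"wz":0,"jaw":255},{"tx":0.0025,"ty":0.034,"tz":0.005,"wx":0,"wy":0,"wz":0,"jaw":255},{"tx":0.0025,"ty":0.03,"tz":0.005,"wx":0,"wy":0,"wz":0,"jaw":255},{"tx":0.0025,"ty":0.03,"tz":0.005,"wx":0,"wy":0,"wz":0,"jaw":255}]'; python3 - <<'E'
from h import *
O,hx=hook()
P=tool(.0405,np.radians(39.3),1);dp=P.as_matrix()[:,2]*.0145
bx=lambda y:.4863-.0405*(y-.2288)
G=np.array([bx(.171)-.075,.171-.003,.275])
a=plan(np.array([.412,.169,.35])+dp,P,3);plan(G+dp,P,4,a)
E
```

```text
t: 19.95
position: [0.4196, 0.1311, 0.3461]
ee_rot: [0.336, -0.019, 0.942, 0.007]
contact_force: [1.3, -0.9, -0.6]
opening: 0.0138
finger_force: 40.0
O [0.4104 0.1308 0.3573] yaw 0.04 lean 39.24 roll 0.001 q [ 0.56 -0.42  2.26 -0.48  0.74 -0.79]
from [0.4196 0.1311 0.3461] step mm 12.985450167507075 deg 0.02932324858743999
0 t [0.001, 0.0169, 0.0034] w [0.0, -0.0001, -0.0001]
1 t [0.001, 0.0169, 0.0034] w [0.0, -0.0001, -0.0001]
2 t [0.001, 0.0169, 0.0034] w [0.0, -0.0001, -0.0001]
from [0.4212 0.1694 0.3388] step mm 18.756153245018677 deg 0.0
0 t [0.0154, -0.0004, 0.0197] w [0.0, 0.0, 0.0]
1 t [0.0154, -0.0004, 0.0197] w [0.0, 0.0, 0.0]
2 t [0.0154, -0.0004, 0.0197] w [0.0, 0.0, 0.0]
3 t [0.0154, -0.0004, 0.0197] w [0.0, 0.0, 0.0]
```

```bash
python3 -m jog '[{"tx":0.001,"ty":0.0169,"tz":0.0034,"wx":0,"wy":0,"wz":0,"jaw":255},{"tx":0.001,"ty":0.0169,"tz":0.0034,"wx":0,"wy":0,"wz":0,"jaw":255},{"tx":0.001,"ty":0.0169,"tz":0.0034,"wx":0,"wy":0,"wz":0,"jaw":255},{"tx":0.0154,"ty":-0.0004,"tz":0.0197,"wx":0,"wy":0,"wz":0,"jaw":255},{"tx":0.0154,"ty":-0.0004,"tz":0.0197,"wx":0,"wy":0,"wz":0,"jaw":255},{"tx":0.0154,"ty":-0.0004,"tz":0.0197,"wx":0,"wy":0,"wz":0,"jaw":255},{"tx":0.0154,"ty":-0.0004,"tz":0.0197,"wx":0,"wy":0,"wz":0,"jaw":255},{"tx":0,"ty":0,"tz":0,"wx":0,"wy":0,"wz":0,"jaw":255}]'; python3 - <<'E'
from h import *
O,hx=hook()
P=tool(.0405,np.radians(39.3),1);dp=P.as_matrix()[:,2]*.0145
bx=lambda y:.4863-.0405*(y-.2288)
G=np.array([bx(.171)-.010,.171,.274])
a=plan(G+dp,P,5);print((R:=P.inv()).apply([0,0,-.01/.75]).round(4),R.apply(hx*.01/.75).round(4))
s=cam("side");t=cam("top")
u,v=proj(s,O)[0].astype(int);print(u,v)
a=cv2.resize(s["frame"][v-40:v+80,u-60:u+60],None,fx=4,fy=4,interpolation=2)
u,v=proj(t,O)[0].astype(int);b=cv2.resize(t["frame"][v-40:v+56,u-40:u+40],None,fx=4,fy=5,interpolation=2)
cv2.imwrite("pics/ts7.png",np.hstack([a,b])[:,:,::-1])
E
```

```text
t: 20.95
position: [0.4225, 0.1665, 0.2625]
ee_rot: [0.334, -0.019, 0.942, 0.006]
contact_force: [0.1, 0.4, -0.7]
opening: 0.014
finger_force: 40.0
O [0.4134 0.1662 0.2738] yaw 0.039 lean 39.09 roll -0.001 q [ 0.67 -0.26  2.36 -0.74  0.59 -0.4 ]
from [0.4225 0.1665 0.2625] step mm 13.098118958631849 deg 0.04646297668694233
0 t [-0.0136, 0.0006, 0.011] w [-0.0001, -0.0002, -0.0]
1 t [-0.0136, 0.0006, 0.011] w [-0.0001, -0.0002, -0.0]
2 t [-0.0136, 0.0006, 0.011] w [-0.0001, -0.0002, -0.0]
3 t [-0.0136, 0.0006, 0.011] w [-0.0001, -0.0002, -0.0]
4 t [-0.0136, 0.0006, 0.011] w [-0.0001, -0.0002, -0.0]
[0.0084 0.     0.0103] [-0.0103 -0.      0.0084]
380 190
```

View pics/ts7.png

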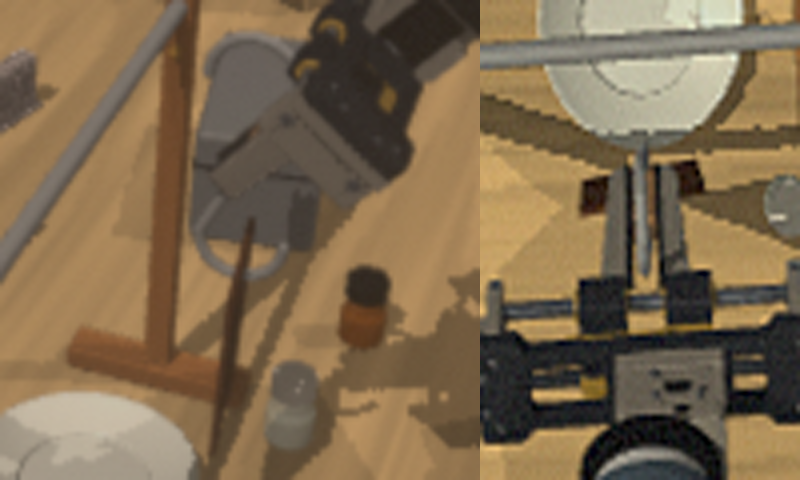

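The view shows the palette hanging from the lower bow, clear of the gripper, with the saucer straight ahead. I'll move forward over the bar.

```bash
python3 -m jog '[{"tx":-0.005,"ty":0,"tz":0.004,"wx":0,"wy":0,"wz":0,"jaw":255},{"tx":-0.0095,"ty":0.0005,"tz":0.0077,"wx":0,"wy":0,"wz":0,"jaw":255},{"tx":-0.0095,"ty":0.0005,"tz":0.0077,"wx":0,"wy":0,"wz":0,"jaw":255},{"tx":-0.0095,"ty":0.0005,"tz":0.0077,"wx":0,"wy":0,"wz":0,"jaw":255},{"tx":-0.0095,"ty":0.0005,"tz":0.0077,"wx":0,"wy":0,"wz":0,"jaw":255},{"tx":-0.0095,"ty":0.0005,"tz":0.0077,"wx":0,"wy":0,"wz":0,"jaw":255},{"tx":-0.0095,"ty":0.0005,"tz":0.0077,"wx":0,"wy":0,"wz":0,"jaw":255},{"tx":-0.006,"ty":0,"tz":0.005,"wx":0,"wy":0,"wz":0,"jaw":255}]'; python3 - <<'E'
from h import *
O,hx=hook()
P=tool(.0405,np.radians(39.2),1);dp=P.as_matrix()[:,2]*.0145
bx=lambda y:.4863-.0405*(y-.2288)
print("short",bx(O[1])-O[0])
G=np.array([bx(.171)-.010,.171,.274])
a=plan(G+dp,P,1);G2=np.array([bx(.171)-.009,.171,.243]);b=plan(G2+dp,P,4,a);G3=np.array([bx(.171)-.001,.171,.2328]);plan(G3+dp,P,3,b)
E
```

```text
t: 22.05
position: [0.4899, 0.1719, 0.2643]
ee_rot: [0.336, -0.018, 0.942, 0.007]
contact_force: [-0.4, -0.4, -2.7]
opening: 0.0139
finger_force: 40.0
O [0.4807 0.1715 0.2755] yaw 0.039 lean 39.23 roll 0.0 q [ 0.55 -0.14  2.27 -0.71  0.49 -0.51]
short 0.007910540781573605
from [0.4899 0.1719 0.2643] step mm 2.6160721134575646 deg 0.10332353092083299
0 t [0.0034, -0.0006, -0.0002] w [-0.0003, 0.0002, -0.0005]
from [0.4878 0.1714 0.2628] step mm 7.754031209635418 deg 0.0
0 t [0.0063, -0.0, 0.0082] w [0.0, 0.0, 0.0]
1 t [0.0063, -0.0, 0.0082] w [0.0, 0.0, 0.0]
2 t [0.0063, -0.0, 0.0082] w [0.0, 0.0, 0.0]
3 t [0.0063, -0.0, 0.0082] w [0.0, 0.0, 0.0]
from [0.4888 0.1714 0.2318] step mm 4.321008112826345 deg 0.0
0 t [0.0001, -0.0001, 0.0058] w [0.0, 0.0, 0.0]
1 t [0.0001, -0.0001, 0.0058] w [0.0, 0.0, 0.0]
2 t [0.0001, -0.0001, 0.0058] w [0.0, 0.0, 0.0]
```

```bash
python3 -m jog '[{"tx":0.003,"ty":-0.0005,"tz":0,"wx":0,"wy":0,"wz":0,"jaw":255},{"tx":0.0063,"ty":0,"tz":0.0082,"wx":0,"wy":0,"wz":0,"jaw":255},{"tx":0.0063,"ty":0,"tz":0.0082,"wx":0,"wy":0,"wz":0,"jaw":255},{"tx":0.0063,"ty":0,"tz":0.0082,"wx":0,"wy":0,"wz":0,"jaw":255},{"tx":0.0063,"ty":0,"tz":0.0082,"wx":0,"wy":0,"wz":0,"jaw":255},{"tx":0,"ty":0,"tz":0.0058,"wx":0,"wy":0,"wz":0,"jaw":255},{"tx":0,"ty":0,"tz":0.0058,"wx":0,"wy":0,"wz":0,"jaw":255},{"tx":0,"ty":0,"tz":0.004,"wx":0,"wy":0,"wz":0,"jaw":255}]'; python3 - <<'E'
from h import *
O,hx=hook()
bx=lambda y:.4863-.0405*(y-.2288)
print("short",bx(O[1])-O[0]);P=tool(.0405,np.radians(39.2),1);dp=P.as_matrix()[:,2]*.0145
plan(np.array([bx(.171),.171,.2325])+dp,P,2)
s=cam("side");t=cam("top")
for c in (s,t):
  print(proj(c,[O,O+[0,0,.077],O-[0,0,.077],O+hx*.025+[0,0,.052]]).round(1).tolist())
E
```

```text
t: 23.05
position: [0.4961, 0.1718, 0.2227]
ee_rot: [0.336, -0.018, 0.942, 0.007]
contact_force: [-0.5, -0.2, -1.1]
opening: 0.0135
finger_force: 40.0
O [0.4869 0.1715 0.2339] yaw 0.039 lean 39.24 roll 0.0 q [ 0.54 -0.05  2.31 -0.9   0.4  -0.31]
short 0.001684841264298409
from [0.4961 0.1718 0.2227] step mm 1.1321947361415048 deg 0.04912291918240801
0 t [-0.0003, -0.0003, 0.0014] w [-0.0001, 0.0001, -0.0002]
1 t [-0.0003, -0.0003, 0.0014] w [-0.0001, 0.0001, -0.0002]
[[348.2, 199.3], [349.6, 170.3], [346.9, 225.7], [338.7, 177.9]]
[[314.1, 220.9], [313.4, 221.5], [314.7, 220.3], [313.0, 210.6]]
```

```bash
python3 -m jog '[{"tx":0,"ty":0,"tz":0.0014,"wx":0,"wy":0,"wz":0,"jaw":255},{"tx":0,"ty":0,"tz":0.0012,"wx":0,"wy":0,"wz":0,"jaw":255},{"tx":0,"ty":0,"tz":0,"wx":0,"wy":0,"wz":0,"jaw":255},{"tx":0,"ty":0,"tz":0,"wx":0,"wy":0,"wz":0,"jaw":255},{"tx":0,"ty":0,"tz":0,"wx":0,"wy":0,"wz":0,"jaw":255},{"tx":0,"ty":0,"tz":0,"wx":0,"wy":0,"wz":0,"jaw":255},{"tx":0,"ty":0,"tz":0,"wx":0,"wy":0,"wz":0,"jaw":255},{"tx":0,"ty":0,"tz":0,"wx":0,"wy":0,"wz":0,"jaw":255}]'; python3 - <<'E'
from h import *
O,hx=hook();f=[]
t=cam("top")
# column/row profile of the upper bow against the bar in the top view
for r in range(204,238,2):print(r,[int(t["frame"][r,c].sum()) for c in range(306,322)])
E
```

```text
t: 24.15
position: [0.497, 0.1718, 0.2213]
ee_rot: [0.336, -0.018, 0.942, 0.007]
contact_force: [0.7, -0.3, -1.4]
opening: 0.0141
finger_force: 40.0
O [0.4879 0.1714 0.2325] yaw 0.039 lean 39.23 roll 0.0 q [ 0.54 -0.05  2.31 -0.9   0.4  -0.31]
204 [328, 504, 582, 577, 564, 558, 566, 561, 549, 546, 556, 554, 553, 556, 560, 558]
206 [581, 559, 564, 559, 562, 568, 552, 556, 555, 559, 559, 562, 560, 558, 563, 561]
208 [557, 556, 560, 561, 556, 562, 569, 558, 569, 571, 556, 568, 558, 560, 560, 561]
210 [558, 554, 561, 564, 540, 580, 427, 226, 201, 378, 539, 568, 564, 552, 554, 562]
212 [560, 563, 559, 566, 578, 589, 448, 294, 206, 119, 510, 589, 563, 570, 577, 571]
214 [574, 522, 447, 322, 116, 233, 381, 385, 284, 157, 536, 363, 76, 206, 231, 345]
216 [438, 269, 265, 240, 125, 161, 361, 392, 290, 252, 258, 130, 136, 248, 265, 257]
218 [400, 242, 279, 257, 158, 93, 269, 417, 374, 222, 194, 149, 168, 222, 271, 255]
220 [374, 391, 382, 403, 398, 408, 382, 433, 389, 252, 361, 416, 404, 406, 402, 414]
222 [413, 410, 404, 411, 408, 406, 397, 428, 381, 248, 226, 335, 392, 373, 380, 382]
224 [149, 160, 150, 148, 63, 35, 214, 383, 402, 271, 204, 135, 41, 140, 155, 158]
226 [152, 163, 174, 186, 117, 26, 188, 391, 389, 256, 188, 156, 83, 249, 293, 288]
228 [259, 280, 289, 293, 179, 19, 473, 472, 377, 266, 266, 342, 206, 228, 287, 282]
230 [262, 266, 275, 295, 161, 8, 425, 411, 325, 250, 269, 308, 192, 175, 208, 164]
232 [238, 251, 232, 249, 133, 14, 490, 445, 263, 166, 502, 432, 192, 87, 106, 88]
234 [92, 100, 86, 158, 115, 10, 362, 525, 557, 544, 569, 503, 276, 103, 120, 121]
236 [111, 96, 119, 117, 103, 88, 235, 268, 206, 147, 179, 185, 240, 185, 136, 102]
```

```bash
python3 -m jog '[{"tx":0,"ty":0,"tz":0.0012,"wx":0,"wy":0,"wz":0,"jaw":255},{"tx":0,"ty":0,"tz":0,"wx":0,"wy":0,"wz":0,"jaw":255},{"tx":0,"ty":0,"tz":0,"wx":0,"wy":0,"wz":0,"jaw":255},{"tx":0,"ty":0,"tz":0,"wx":0,"wy":0,"wz":0,"jaw":205},{"tx":0,"ty":0,"tz":0,"wx":0,"wy":0,"wz":0,"jaw":180},{"tx":0,"ty":0,"tz":0,"wx":0,"wy":0,"wz":0,"jaw":150},{"tx":0,"ty":0,"tz":0,"wx":0,"wy":0,"wz":0,"jaw":100},{"tx":0,"ty":0,"tz":0,"wx":0,"wy":0,"wz":0,"jaw":50}]' 3
```

```text
t: 25.2
position: [0.4976, 0.1718, 0.2206]
ee_rot: [0.336, -0.018, 0.942, 0.007]
contact_force: [-0.2, -0.4, -0.6]
opening: 0.0549
finger_force: 0.0
```

```bash
python3 -m jog '[{"tx":0,"ty":0,"tz":0,"wx":0,"wy":0,"wz":0,"jaw":0},{"tx":0,"ty":0,"tz":0,"wx":0,"wy":0,"wz":0,"jaw":0},{"tx":0,"ty":0,"tz":-0.01,"wx":0,"wy":0,"wz":0,"jaw":0},{"tx":0,"ty":0,"tz":-0.02,"wx":0,"wy":0,"wz":0,"jaw":0},{"tx":0,"ty":0,"tz":-0.03,"wx":0,"wy":0,"wz":0,"jaw":0},{"tx":0,"ty":0,"tz":-0.03,"wx":0,"wy":0,"wz":0,"jaw":0},{"tx":0,"ty":0,"tz":-0.03,"wx":0,"wy":0,"wz":0,"jaw":0},{"tx":0,"ty":0,"tz":-0.02,"wx":0,"wy":0,"wz":0,"jaw":0}]';python3 - <<'E'
from h import *
print(bot.observe()["qpos"].round(2))
for n in("side","top"):
    c=cam(n);cv2.imwrite(f"pics/{n}8.png",c["frame"][:,:,::-1])
    f=c["frame"].astype(int);hsv=cv2.cvtColor(c["frame"],cv2.COLOR_RGB2HSV)
    m=cv2.inRange(hsv,(3,100,25),(12,255,90))
    u,v=proj(c,[.4886,.171,.11])[0].astype(int);mm=np.zeros_like(m);mm[v-45:v+45,u-30:u+30]=m[v-45:v+45,u-30:u+30]
    cs=sorted(cv2.findContours(mm,0,2)[0],key=cv2.contourArea)[-2:];print(n,u,v,[(cv2.boundingRect(k),cv2.minAreaRect(k)[2],cv2.contourArea(k)) for k in cs])
    X=np.array([[.4886,.171+s,z] for s in(-.04,.04) for z in(.05,.17)]);print(proj(c,X).round(1).tolist())
E
```

```text
t: 26.2
position: [0.4304, 0.1693, 0.303]
ee_rot: [0.336, -0.018, 0.942, 0.007]
contact_force: [0.1, -0.5, 0.2]
opening: 0.0919
finger_force: 0.0
[ 0.66 -0.3   2.29 -0.64  0.67 -0.54]
side 345 240 [((340, 234, 3, 7), 0.0, 2.0), ((315, 208, 3, 8), 0.0, 4.5)]
[[350.4, 249.5], [352.4, 212.4], [339.0, 268.4], [340.4, 230.4]]
top 315 219 [((316, 225, 1, 1), 0.0, 0.0)]
[[329.8, 218.8], [330.3, 219.5], [301.6, 219.3], [299.4, 220.0]]
```

```bash
python3 -m jog '[{"tx":0,"ty":0,"tz":-0.02,"wx":0,"wy":0,"wz":0,"jaw":0},{"tx":0,"ty":0,"tz":-0.02,"wx":0,"wy":0,"wz":0,"jaw":0},{"tx":0,"ty":0,"tz":0,"wx":0,"wy":0,"wz":0,"jaw":0},{"tx":0,"ty":0,"tz":0,"wx":0,"wy":0,"wz":0,"jaw":0},{"tx":0,"ty":0,"tz":0,"wx":0,"wy":0,"wz":0,"jaw":0},{"tx":0,"ty":0,"tz":0,"wx":0,"wy":0,"wz":0,"jaw":0},{"tx":0,"ty":0,"tz":0,"wx":0,"wy":0,"wz":0,"jaw":0},{"tx":0,"ty":0,"tz":0,"wx":0,"wy":0,"wz":0,"jaw":0}]' >/dev/null;python3 - <<'E'
from h import *
c0=cv2.imread("pics/side0.png")[:,:,::-1].astype(int)
prev=None
for i in range(4):
    c=cam("side");f=c["frame"].astype(int)
    d=(f.sum(2)<c0.sum(2)-90)&(f[...,0]>f[...,2]+8);d[:, :325]=0;d[:,372:]=0;d[:205]=0;d[290:]=0
    n,l,st,_=cv2.connectedComponentsWithStats(d.astype(np.uint8));k=np.argmax(st[1:,4])+1
    pts=np.argwhere(l==k)[:,::-1].astype(np.int32);print(st[k],cv2.boxPoints(cv2.minAreaRect(pts)).round(1).tolist(), None if prev is None else np.abs(f-prev)[200:290,320:380].mean().round(2));prev=f
m=(l==k)
for r in range(204,284,4):print(r,"".join("#" if x else "." for x in m[r,325:372]))
E
```

```text
[338 212  14  56 391] [[337.20001220703125, 266.8999938964844], [338.8999938964844, 211.60000610351562], [351.20001220703125, 212.0], [349.3999938964844, 267.29998779296875]] None
[338 212  14  56 395] [[337.20001220703125, 266.8999938964844], [338.8999938964844, 211.60000610351562], [351.20001220703125, 212.0], [349.3999938964844, 267.29998779296875]] 0.78
[338 212  14  56 394] [[337.20001220703125, 266.8999938964844], [338.8999938964844, 211.60000610351562], [351.20001220703125, 212.0], [349.3999938964844, 267.29998779296875]] 0.77
[338 212  14  56 392] [[337.20001220703125, 266.8999938964844], [338.8999938964844, 211.60000610351562], [351.20001220703125, 212.0], [349.3999938964844, 267.29998779296875]] 0.77
204 ...............................................
208 ...............................................
212 .........................#.....................
216 .......................####....................
220 .....................#####.....................
224 ..................####.........................
228 ................####.#####.....................
232 ................##########.....................
236 ................#####.####.....................
240 ................#####...#......................
244 ...............##########......................
248 ...............###########.....................
252 ...............#########.......................
256 ...............#######.........................
260 ...............######..........................
264 ...............####............................
268 ...............................................
272 ...............................................
276 ...............................................
280 ...............................................
```

```bash
python3 - <<'E'
from h import *
a=cv2.imread("pics/side0.png").astype(int);b=cam("side")["frame"][:,:,::-1].astype(int)
d=(np.abs(a-b).sum(2)>90).astype(np.uint8);n,l,s,_=cv2.connectedComponentsWithStats(d);print(s[1:][s[1:,4]>15].tolist())
print(bot.observe()["contact_force"].round(1),bot.job_done())
E
```

```text
[[485, 0, 3, 10, 16], [488, 0, 14, 16, 117], [492, 0, 44, 27, 382], [527, 0, 90, 101, 2201], [575, 0, 54, 28, 652], [591, 0, 49, 46, 665], [508, 4, 31, 50, 922], [629, 27, 11, 6, 50], [574, 28, 19, 11, 123], [454, 36, 68, 82, 1924], [616, 40, 24, 15, 219], [445, 88, 8, 9, 47], [498, 93, 3, 7, 16], [386, 99, 80, 73, 1757], [509, 98, 10, 4, 19], [502, 101, 80, 119, 4598], [410, 107, 22, 19, 109], [450, 108, 5, 5, 17], [456, 119, 8, 5, 23], [493, 124, 5, 22, 62], [507, 144, 11, 34, 160], [368, 161, 25, 14, 207], [489, 161, 25, 56, 897], [633, 160, 7, 8, 30], [358, 163, 3, 11, 24], [552, 184, 26, 43, 247], [351, 190, 3, 8, 19], [581, 193, 31, 44, 345], [338, 208, 7, 11, 34], [621, 211, 19, 19, 167], [338, 212, 14, 56, 392], [411, 212, 85, 44, 1596], [325, 217, 12, 19, 68], [541, 227, 11, 9, 37], [492, 228, 41, 35, 730], [388, 233, 8, 7, 18], [602, 244, 38, 61, 1614], [354, 252, 8, 6, 28], [367, 252, 10, 8, 47], [598, 255, 7, 22, 66], [356, 257, 7, 6, 20], [348, 262, 8, 12, 41], [357, 263, 12, 4, 26]]
the job is handed in; nothing more can be done
[-0.4  0.2 -0.7] None
```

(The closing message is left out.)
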